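# Restock the hanging basket of brake pads

### The arm

A 6-joint arm with a two-finger parallel gripper is mounted at the origin on the work surface. World frame = base frame: x ahead of the robot, y to its left, z up, the work surface at z = 0. Lengths are in m, angles in rad, forces in N, time in s.
With the tool pointing down it reaches from about 0.425 to 0.925 m from the base axis. Payload 12.5 kg.
Tool frame: the origin (TCP) lies between the finger pads; the fingertips stand arm.tips_ahead ahead of it and the grasp point (between the pads) lies 5 mm behind it (arm.tips_ahead is the distance from the TCP to the fingertips, in m); z points along the fingers, y is the line along which they close (so a half turn about z gives the same grasp; the last joint's range is limited). The gripper opens to 85 mm and grips with 20 to 120 N. Pads are 22 mm wide; open, the fingers measure 114 mm over their backs; the gripper's body (76 mm by 85 mm) begins 54 mm behind the grasp point. The pads swing forward as they close: fully open they stand 13 mm farther back than shut.
Start: joints at [-1.213, 0.491, 1.559, -0, 1.092, -0.106], TCP at [0.28, -0.559, 0.223] pointing down, gripper open.
Joint ranges: [-3.1, 3.1], [-0.84, 2.19], [0.05, 2.79], [-1.13, 4.28], [0.06, 2.93], [-2.69, 2.69]. Speed limits (rad/s): [2.22, 2.22, 2.79, 3.14, 3.14, 3.14].

### API

Orientations are given as a rotation vector (axis times angle).
In Python, from workcell import telemetry, cams, order, arm gives the robot as it stands.
- The arm moves only by the tool apply_moves, never from a script. Its argument "motion" is a list of rows, each an object with "fingers": the opening, from -1 (shut) to 1 (fully open); "dp": the shift along the tool's x, y, z as a fraction of full scale, a list of three; "spin": the turn about the tool's z as a fraction of full scale. In form: [{"fingers": fingers, "dp": [x, y, z], "spin": spin}, ...]. A call has 1 to 5 rows; each row shifts and turns the commanded pose from where the row before left it, along the tool's axes as they then stand; what a row does not reach is not made up. Full scale, the value 1, is 25 cm for a shift and pi/2 rad for a turn. A row lasts 1/12 s, in which the tool goes at most 41.7 mm and 7.16 degrees, less where a joint would pass 70% of its speed; a pose out of reach is approached as far as the arm can. A call with a number of a shift or a turn outside -1 to 1 is refused whole. A call with a gripper value outside its range is refused whole. The fingers move at their own pace and stop on an object; "newtons" is the grip in N (left out, the last holds). Time passes only in rows, so rows that do not move let the fingers close. It gives the time, the measured TCP pose, the force, the opening and the grip force at its end, in the units of the state.
- telemetry.get_obs(): the state, without advancing time (a new reading comes with each control period).
- cams.read_camera(name): name is "side" or "top" or "wrist"; returns the picture (420x560x3 uint8, red, green, blue); there is no depth.
- cams.camera_params(name): a dict with "mtx" (3x3 intrinsics, pixels), "k1" (the pictures are not rectified: a ray, as slopes to the right and down, at radius r is drawn at 1 + k1 r^2 times it, then the intrinsics apply), "rvec" (rotation vector, rad) and "tvec" (3), from world to camera coordinates, as OpenCV has them; the wrist camera has in their place "hand_eye" (4x4, takes a point from camera to tool coordinates, whose origin is the TCP and whose axes are the flange's). Camera axes: x right, y down, z forward; pixel columns grow to the right and rows downward; lengths in m; the calibration is good to about 2 mm. A picture is of the moment at which its call begins: read the wrist's pose just before it. camera_params takes no time and is no camera call.
- order.close_job(): hands the job in; it is judged then, once.
The state is a dict: "clock": time; "joints": joint angles; "dq": joint speeds; "joint_efforts": joint torques, N m; "eef_pos": TCP position; "tool_rot": TCP orientation; "wrist_force": force on the tool from outside, world axes, zero at the start; "wrist_torque": the same for the moment, N m; "gripper_width": opening from 0.0 (shut) to 1.0 (fully open); "gripper_force": force on a finger pad.
Only numpy, scipy, OpenCV 4.12 (cv2) and the standard library are available. Lean on these libraries where they do the work, as an engineer would, in place of code of your own. Each camera call takes 0.05 s, during which the arm holds its last target. There are 200 camera calls.

### The job

Take the empty basket down from the hook and stand it upright on the black rubber mat, letting go of it. Put every brake pad on the counter into it while it stands there, then hang the basket back on the hook by its handle, the bar resting in the dips of both prongs, with all the pads inside. Leave the clutch disc and the carton where they lie.

Things in the scene. Friction and masses are not known exactly. Their poses are not given: they have to be found in the camera images.
- basket: Metal parts basket: open tray 220 (x) by 150 mm (y), walls 50 mm high, 4 mm thick, floor 4 mm. A rigid arch handle spans its middle: round bar 10 mm thick along y, axis 120 mm above the underside, uprights at y = +-71 mm. 0.35 kg. Origin: centre of underside, z up. Pads fit in the halves either side of the handle. It hangs from the stand at the start.
- basket_handle (a point): Middle of the handle's bar, on the bar's axis, 120 mm above the basket's underside; axes as the basket's.
- stand: Fixed hook stand. Base plate 200 x 200 x 10 mm, post 35 mm square, 235 mm high at the origin (on the table, z up). Two 10 mm prongs at y = +-45 mm run along -x, towards the robot; each has a dip 140 mm in front of the post axis and an upturned tip, 170 mm in front and 28 mm above the dip: raise the bar at least 35 mm from its seat to clear the tips.
- hook_seat (a point): Where the middle of the handle bar's axis comes to lie when the basket hangs properly: midway between the prongs, in the dips, 200 mm above the table, 140 mm in front (-x) of the post axis; axes as the stand's. The bar then runs along its y.
- mat: Fixed black rubber counter mat, 280 (its x) x 220 x 4 mm. Origin: centre of the underside, on the table.
- pad0: Brake pad lying flat: steel backing plate 78 (its x) x 42 (its y) x 4 mm with a black lining 60 x 42 x 6 mm on it, 10 mm thick in all, about 0.08 kg; all pads are alike, four to six are present. Origin: centre of the underside of the backing plate.
- pad1: Brake pad lying flat: steel backing plate 78 (its x) x 42 (its y) x 4 mm with a black lining 60 x 42 x 6 mm on it, 10 mm thick in all, about 0.08 kg; all pads are alike, four to six are present. Origin: centre of the underside of the backing plate.
- pad2: Brake pad lying flat: steel backing plate 78 (its x) x 42 (its y) x 4 mm with a black lining 60 x 42 x 6 mm on it, 10 mm thick in all, about 0.08 kg; all pads are alike, four to six are present. Origin: centre of the underside of the backing plate.
- pad3: Brake pad lying flat: steel backing plate 78 (its x) x 42 (its y) x 4 mm with a black lining 60 x 42 x 6 mm on it, 10 mm thick in all, about 0.08 kg; all pads are alike, four to six are present. Origin: centre of the underside of the backing plate.
- pad4: Brake pad lying flat: steel backing plate 78 (its x) x 42 (its y) x 4 mm with a black lining 60 x 42 x 6 mm on it, 10 mm thick in all, about 0.08 kg; all pads are alike, four to six are present. Origin: centre of the underside of the backing plate.
- pad5: Brake pad lying flat: steel backing plate 78 (its x) x 42 (its y) x 4 mm with a black lining 60 x 42 x 6 mm on it, 10 mm thick in all, about 0.08 kg; all pads are alike, four to six are present. Origin: centre of the underside of the backing plate.
- clutch_disc: Bystander: dark steel clutch disc 96 mm across, 6 mm thick with an 18 mm high hub, lying flat among the pads. Origin: centre of underside.
- carton: Bystander: cardboard carton 70 x 45 x 35 mm among the pads. Origin: centre of underside.

How it is judged:
By the outcome, as a careful person would: the job done as asked, in the order asked, and still so for the second after the job is handed in, with the robot touching nothing.
Of pad0, pad1, pad2, pad3, pad4, pad5 only 4 to 6 are there at a start; the rules pass over those that are not, and their reading is None.
At some moment in a run one of pad0, pad1, pad2, pad3, pad4, pad5 may be knocked a few centimetres aside while the robot is not near it.
It also fails if it takes over 210 s, if anything falls off the work surface, if the arm or the gripper's body presses on something with over 40 N, if the wrist force passes 120 N, or if a joint passes its speed limit or range.

## Working session

There is one attempt and no reset: what is moved stays moved. The work goes in short steps, Python scripts to look and compute and a tool call to move; the robot and the scene stay as the last step left them, time stands still between calls to the robot, and variables do not carry over. Pictures are saved under pics/ and viewed, at most 14 in all, crops included, and the job is handed in when it is done.

Besides the shell and the picture viewer there is one more tool, called after ">>>" as a command line: name --argument value ..., lists and objects as JSON in quotes. apply_moves: Moves the arm, as the interface text tells. Shift numbers are shares of 25 cm and turn numbers shares of pi/2 rad, none past 1 either way. Its arguments: {"type":"object","properties":{"motion":{"type":"array"},"newtons":{"type":"number"}},"required":["motion"]}

```bash
mkdir -p pics; ls
cat > h.py <<'E'
import numpy as np, cv2
from scipy.spatial.transform import Rotation as R
from workcell import telemetry, cams, order, arm
def snap(n,f):
    o=telemetry.get_obs(); im=cams.read_camera(n); cv2.imwrite('pics/'+f,im[:,:,::-1]); return o,im
def pose(n,o=None):
    p=cams.camera_params(n)
    if n=='wrist':
        H=np.array(p['hand_eye']); T=np.eye(4); T[:3,:3]=R.from_rotvec(o['tool_rot']).as_matrix(); T[:3,3]=o['eef_pos']; M=T@H
        return p,M[:3,:3],M[:3,3]
    Rm=R.from_rotvec(np.ravel(p['rvec'])).as_matrix(); return p,Rm.T,-Rm.T@np.ravel(p['tvec'])
def ray(n,uv,o=None):
    p,A,c=pose(n,o); K=np.array(p['mtx']); d=np.array([(uv[0]-K[0,2])/K[0,0],(uv[1]-K[1,2])/K[1,1]])
    s=d.copy()
    for _ in range(20): s=d/(1+p['k1']*(s@s))
    v=A@np.array([s[0],s[1],1]); return c,v
def atz(n,uv,z,o=None):
    c,v=ray(n,uv,o); return c+v*(z-c[2])/v[2]
def proj(n,X,o=None):
    p,A,c=pose(n,o); q=A.T@(np.array(X)-c); s=q[:2]/q[2]; s=s*(1+p['k1']*(s@s)); K=np.array(p['mtx']); return np.array([K[0,0]*s[0]+K[0,2],K[1,1]*s[1]+K[1,2]])
def tri(*rs):
    A=np.zeros((3,3));b=np.zeros(3)
    for c,v in rs:
        v=v/np.linalg.norm(v);P=np.eye(3)-np.outer(v,v);A+=P;b+=P@c
    X=np.linalg.solve(A,b); return X,[np.linalg.norm((np.eye(3)-np.outer(v,v)/(v@v))@(X-c)) for c,v in rs]
def st():
    o=telemetry.get_obs(); M=R.from_rotvec(o['tool_rot']).as_matrix()
    print('t',round(o['clock'],2),'p',np.round(o['eef_pos'],4),'toolx',np.round(M[:,0],3),'tooly',np.round(M[:,1],3),'z',np.round(M[:,2],3),'q6',np.round(o['joints'][5],2),'w',round(o['gripper_width'],3)); return o
E
python3 - <<'E'
from h import *
for n in ['top','side']:
    o,im=snap(n,n+'0.png'); print(n,im.shape,np.round(pose(n)[2],3))
o,im=snap('wrist','w0.png')
st(); print(arm.tips_ahead); print(cams.camera_params('wrist'),o['wrist_force'])
a=cv2.imread('pics/top0.png');print(cams.camera_params('top'))
E
```

```text
pics
top (420, 560, 3) [0.435 0.027 1.67 ]
side (420, 560, 3) [0.    0.609 1.131]
t 0.15 p [ 0.2795 -0.5588  0.2223] toolx [0.894 0.447 0.   ] tooly [ 0.447 -0.894 -0.001] z [-0.     0.001 -1.   ] q6 -0.11 w 0.992
0.014
{'mtx': array([[355.61256317,   0.        , 278.52037717],
       [  0.        , 355.61256317, 206.63674858],
       [  0.        ,   0.        ,   1.        ]]), 'k1': -0.013691115074286445, 'hand_eye': array([[ 2.57382245e-04, -9.56732064e-01, -2.90970260e-01,
         7.36899601e-02],
       [ 9.99999650e-01,  4.77816461e-04, -6.86531241e-04,
         4.16089105e-04],
       [ 7.95856831e-04, -2.90969982e-01,  9.56731852e-01,
        -1.51358974e-01],
       [ 0.00000000e+00,  0.00000000e+00,  0.00000000e+00,
         1.00000000e+00]])} [ 0.05554351 -0.1781375  -0.0390907 ]
{'mtx': array([[523.85390728,   0.        , 279.03662879],
       [  0.        , 523.85390728, 198.81204929],
       [  0.        ,   0.        ,   1.        ]]), 'k1': -0.0124436677609058, 'rvec': array([ 2.20750492, -2.16097842,  0.11600943]), 'tvec': array([-0.01223106,  0.58143795,  1.62473528])}
```

Run:
```python
import cv2
for n in ['top0','side0']:
    cv2.imwrite(f'pics/{n}b.png',cv2.resize(cv2.imread(f'pics/{n}.png'),(800,600),interpolation=cv2.INTER_CUBIC))
```

```text
(no output)
```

View pics/top0b.png

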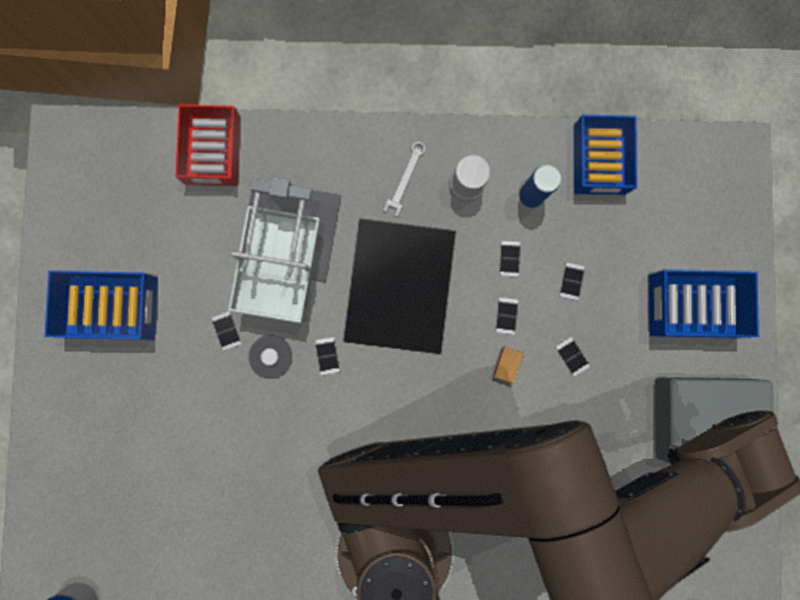

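View pics/side0b.png

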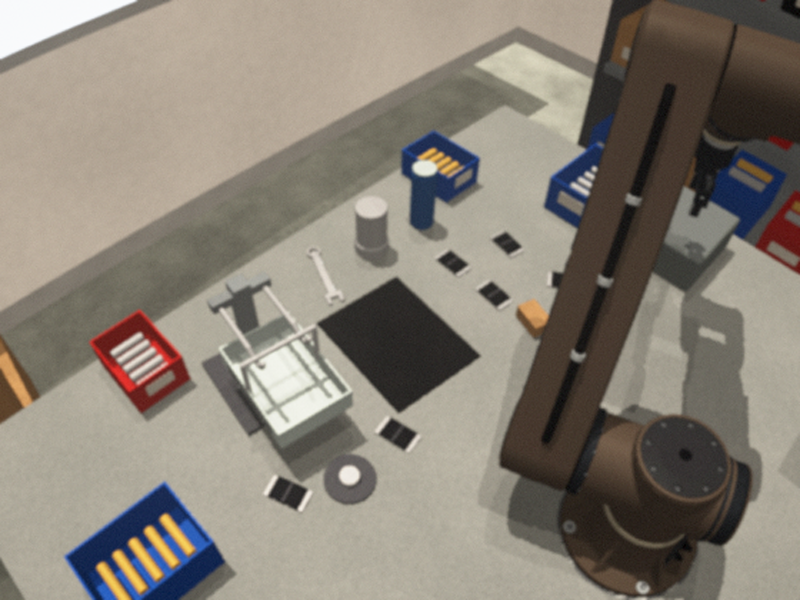

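Top view (800 px scale): six pads, at (510,258), (573,281), (507,316), (573,356), (227,331) and (328,356). The disc is at (270,356), the carton at (509,366), the mat's centre near (400,287), and the basket hangs with its bar from about (233,254) to (322,266). I'll enlarge it to read exact positions.

Run:
```python
import cv2
a=cv2.imread('pics/top0.png'); s=cv2.imread('pics/side0.png')
# crops x4/x5
def crop(im,x,y,w,h,k,f): cv2.imwrite('pics/'+f,cv2.resize(im[y:y+h,x:x+w],None,fx=k,fy=k,interpolation=cv2.INTER_CUBIC))
crop(a,140,120,120,150,4,'c1.png')
crop(a,330,150,120,130,4,'c2.png')
crop(s,140,185,160,120,5,'c3.png')
```

```text
(no output)
```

View pics/c1.png

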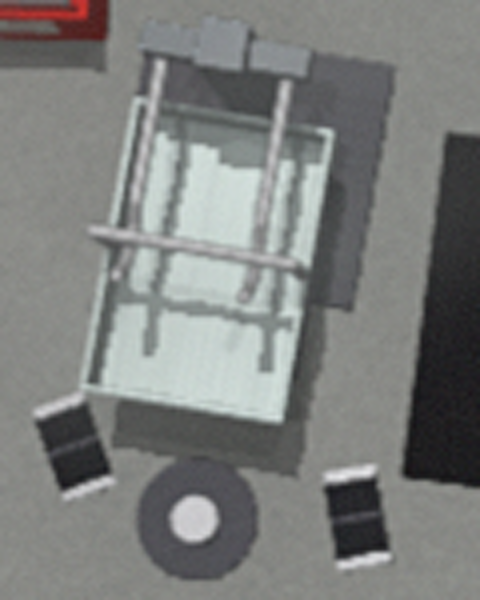

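View pics/c2.png

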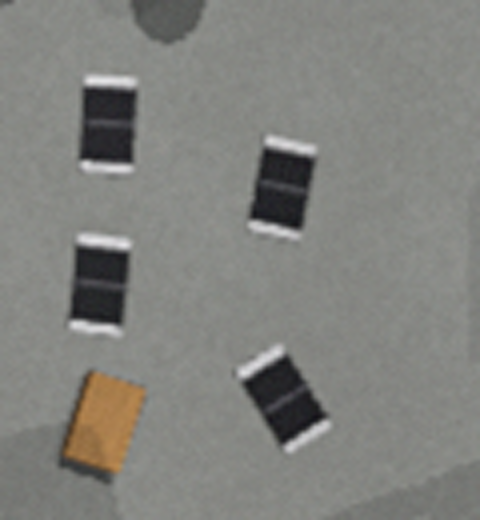

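View pics/c3.png

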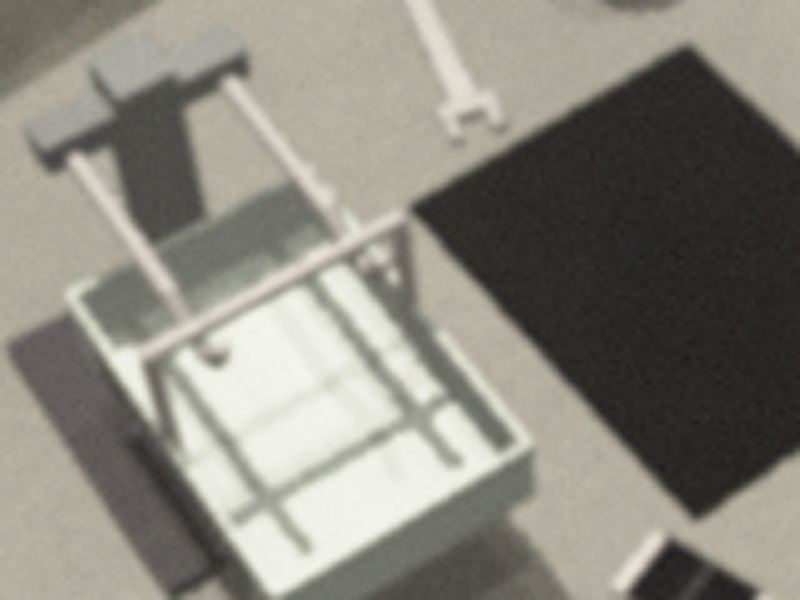

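Enlarged: bar ends are (92,232)/(306,266) in c1 (top) and (148,354)/(404,216) in c3 (side). I've also read all the pad corners.

```bash
cat > m.py <<'E'
from h import *
f=lambda x,y,ox,oy,k:((x+.5)/k-.5+ox,(y+.5)/k-.5+oy)
c1=lambda x,y:f(x,y,140,120,4)
c2=lambda x,y:f(x,y,330,150,4)
c3=lambda x,y:f(x,y,140,185,5)
t8=lambda x,y:((x+.5)*.7-.5,(y+.5)*.7-.5)
L,e1=tri(ray('top',c1(92,232)),ray('side',c3(148,354)))
Rr,e2=tri(ray('top',c1(306,266)),ray('side',c3(404,216)))
d=L-Rr; print('bar',np.round([L,Rr],4),e1,e2,'mid',np.round((L+Rr)/2,4),'len',np.linalg.norm(d),'yaw(y-axis dir)',np.degrees(np.arctan2(-d[0],d[1])))
for z in (.2,.205):
  l=atz('top',c1(92,232),z);r=atz('top',c1(306,266),z);print('bar top',z,np.round((l+r)/2,4),np.linalg.norm(l-r),np.degrees(np.arctan2(-(l-r)[0],(l-r)[1])))
pads={'A':(c1,[(34,412),(82,394),(66,500),(114,481)]),'B':(c1,[(323,476),(376,466),(340,570),(391,557)]),
'C':(c2,[(85,76),(137,78),(80,170),(131,172)]),'D':(c2,[(265,135),(317,147),(249,231),(300,239)]),
'E':(c2,[(78,234),(131,238),(70,330),(121,334)]),'F':(c2,[(237,372),(281,344),(290,452),(330,423)])}
for k,(g,q) in pads.items():
  P=np.array([atz('top',g(*p),.004) for p in q]); c=P.mean(0); lx=(P[0]+P[1]-P[2]-P[3])/2; ly=(P[0]+P[2]-P[1]-P[3])/2
  print(k,np.round(c[:2],4),'yaw',np.round(np.degrees(np.arctan2(lx[1],lx[0])),1),np.round(np.degrees(np.arctan2(-ly[0],ly[1])),1),'size',np.round([np.linalg.norm(lx),np.linalg.norm(ly)],3), 'r',np.round(np.hypot(*c[:2]),3))
M=np.array([atz('top',t8(*p),.004) for p in [(359,219),(456,231),(344,341),(441,353)]]);c=M.mean(0);lx=(M[0]+M[1]-M[2]-M[3])/2
print('mat',np.round(M[:,:2],3).tolist(),np.round(c,4),np.degrees(np.arctan2(lx[1],lx[0])),np.linalg.norm(lx))
print('disc',atz('top',c1(197,518),.01)[:2],'carton',atz('top',c2(107,418),.035)[:2])
E
python3 m.py
```

```text
bar [[0.6197 0.3331 0.2026]
 [0.6018 0.1847 0.1944]] [np.float64(0.0019077499195368757), np.float64(0.0019077499195368282)] [np.float64(0.004394065675248008), np.float64(0.004394065675247748)] mid [0.6108 0.2589 0.1985] len 0.1497457359914492 yaw(y-axis dir) -6.863934112447643
bar top 0.2 [0.6084 0.2566 0.2   ] 0.15261676553830986 -7.795863636630109
bar top 0.205 [0.6078 0.2558 0.205 ] 0.15209754800794892 -7.7958636366300835
A [0.4719 0.3802] yaw 22.2 22.5 size [0.074 0.04 ] r 0.606
B [0.421  0.1547] yaw 11.5 13.6 size [0.074 0.042] r 0.449
C [ 0.6477 -0.2484] yaw -2.9 -0.9 size [0.076 0.042] r 0.694
D [ 0.5992 -0.3893] yaw -9.9 -9.8 size [0.077 0.042] r 0.715
E [ 0.5191 -0.2428] yaw -4.9 -3.2 size [0.077 0.042] r 0.573
F [ 0.4316 -0.3907] yaw 33.3 34.7 size [0.074 0.041] r 0.582
mat [[0.729, 0.092], [0.707, -0.126], [0.454, 0.119], [0.432, -0.097]] [ 0.5806 -0.003   0.004 ] -5.818157503083136 0.27577470708180907
disc [0.41783579 0.28025502] carton [ 0.41319945 -0.24404049]
```

>>> apply_moves --motion '[{"fingers":1,"dp":[0,0,-0.08],"spin":-0.078},{"fingers":1,"dp":[0,0,-0.08],"spin":-0.078},{"fingers":1,"dp":[0,0,-0.08],"spin":-0.078},{"fingers":1,"dp":[0,0,-0.08],"spin":-0.078},{"fingers":1,"dp":[0,0,-0.08],"spin":-0.078}]' --newtons 60

```text
clock: 0.57
eef_pos: [0.2796, -0.5588, 0.3234]
tool_rot: [-2.692, -1.618, -0.0]
wrist_force: [0.3, 0.3, -1.0]
gripper_width: 1.002
gripper_force: 0.0
```

>>> apply_moves --motion '[{"fingers":1,"dp":[0,0,0],"spin":-0.078},{"fingers":1,"dp":[0,0,0],"spin":-0.078},{"fingers":1,"dp":[0,0,0],"spin":-0.078},{"fingers":1,"dp":[0.14,0.037,0],"spin":0},{"fingers":1,"dp":[0.14,0.037,0],"spin":0}]'

```text
clock: 0.98
eef_pos: [0.3064, -0.4917, 0.3216]
tool_rot: [-2.358, -2.074, -0.001]
wrist_force: [0.7, 0.1, -0.5]
gripper_width: 0.998
gripper_force: 0.0
```

>>> apply_moves --motion '[{"fingers":1,"dp":[0.14,0.037,0],"spin":0},{"fingers":1,"dp":[0.14,0.037,0],"spin":0},{"fingers":1,"dp":[0.14,0.037,0],"spin":0},{"fingers":1,"dp":[0.14,0.037,0],"spin":0},{"fingers":1,"dp":[0.14,0.037,0],"spin":0}]'

```text
clock: 1.4
eef_pos: [0.375, -0.3224, 0.3226]
tool_rot: [-2.358, -2.076, 0.0]
wrist_force: [0.8, 0.3, 0.2]
gripper_width: 1.003
gripper_force: 0.0
```

```bash
python3 -c "
from h import *
st()"
```

```text
t 1.4 p [ 0.375  -0.3224  0.3226] toolx [0.127 0.992 0.   ] tooly [ 0.992 -0.127 -0.   ] z [-0.  0. -1.] q6 -0.72 w 1.003
```

>>> apply_moves --motion '[{"fingers":1,"dp":[0.142,0.037,0],"spin":0},{"fingers":1,"dp":[0.142,0.037,0],"spin":0},{"fingers":1,"dp":[0.142,0.037,0],"spin":0},{"fingers":1,"dp":[0.142,0.037,0],"spin":0},{"fingers":1,"dp":[0.142,0.037,0],"spin":0}]'

```text
clock: 1.82
eef_pos: [0.4434, -0.1521, 0.3227]
tool_rot: [2.358, 2.076, 0.0]
wrist_force: [0.6, -0.6, 0.7]
gripper_width: 1.0
gripper_force: 0.0
```

>>> apply_moves --motion '[{"fingers":1,"dp":[0.142,0.037,0],"spin":0},{"fingers":1,"dp":[0.142,0.037,0],"spin":0},{"fingers":1,"dp":[0.142,0.037,0],"spin":0},{"fingers":1,"dp":[0.142,0.037,0],"spin":0},{"fingers":1,"dp":[0.142,0.037,0],"spin":0}]'

```text
clock: 2.23
eef_pos: [0.5117, 0.0182, 0.3227]
tool_rot: [2.358, 2.076, -0.0]
wrist_force: [0.5, -1.1, 0.2]
gripper_width: 0.999
gripper_force: 0.0
```

>>> apply_moves --motion '[{"fingers":1,"dp":[0.142,0.037,0],"spin":0},{"fingers":1,"dp":[0.142,0.037,0],"spin":0},{"fingers":1,"dp":[0.142,0.037,0],"spin":0},{"fingers":1,"dp":[0.142,0.037,0],"spin":0},{"fingers":1,"dp":[0.142,0.037,0],"spin":0}]'

```text
clock: 2.65
eef_pos: [0.5801, 0.1885, 0.3225]
tool_rot: [-2.358, -2.076, 0.001]
wrist_force: [0.2, 0.2, 0.2]
gripper_width: 1.002
gripper_force: 0.0
```

>>> apply_moves --motion '[{"fingers":1,"dp":[0.142,0.037,0],"spin":0},{"fingers":1,"dp":[0.142,0.037,0],"spin":0},{"fingers":1,"dp":[0,0,0],"spin":0},{"fingers":1,"dp":[0,0,0],"spin":0}]'

```text
clock: 2.98
eef_pos: [0.6071, 0.2562, 0.3214]
tool_rot: [-2.355, -2.079, 0.002]
wrist_force: [0.3, -0.7, -1.3]
gripper_width: 1.001
gripper_force: 0.0
```

```bash
python3 -c "
from h import *
st(); o,im=snap('wrist','w1.png'); import json; print(proj('wrist',[.609,.257,.2],o))"
```

```text
t 2.98 p [0.6071 0.2562 0.3214] toolx [ 0.124  0.992 -0.001] tooly [ 0.992 -0.124 -0.001] z [-0.002 -0.001 -1.   ] q6 0.42 w 1.001
[281.39384212 194.12064816]
```

View pics/w1.png

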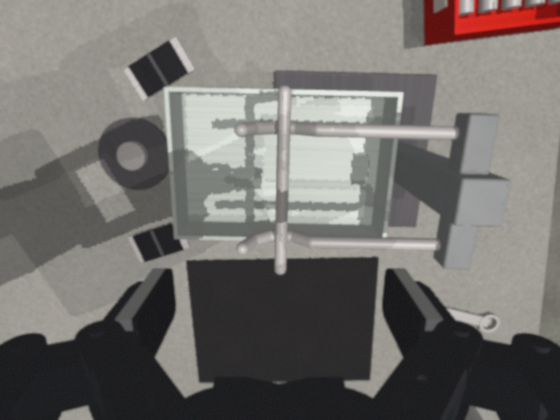

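Wrist view: the bar runs from (285,91) to (280,270), with the prongs crossing it near rows 132 and 240. The mat is below it.

```bash
python3 -c "
from h import *
o=telemetry.get_obs()
for z in (.195,.2,.205):
  a=atz('wrist',(285,90),z,o);b=atz('wrist',(280,271),z,o);print(z,a,b,(a+b)/2,np.linalg.norm(a-b),np.degrees(np.arctan2((a-b)[1],(a-b)[0])))
a=ray('wrist',(283,133),o)
p=[atz('wrist',q,.19,o) for q in [(450,132),(310,132)]];d=p[0]-p[1];print('prong dir',np.degrees(np.arctan2(d[1],d[0])))
p=[atz('wrist',q,.19,o) for q in [(435,244),(310,242)]];d=p[0]-p[1];print('prong dir',np.degrees(np.arctan2(d[1],d[0])))
M=[atz('wrist',q,.004,o) for q in [(188,263),(377,258)]];print(M)
"
```

```text
0.195 [0.62121951 0.3335783  0.195     ] [0.59906708 0.18619383 0.195     ] [0.61014329 0.25988607 0.195     ] 0.149039973782322 81.45221858446573
0.2 [0.62112793 0.33347906 0.2       ] [0.5993737  0.18874384 0.2       ] [0.61025082 0.26111145 0.2       ] 0.14636096225658424 81.45221858446567
0.205 [0.62103636 0.33337982 0.205     ] [0.59968032 0.19129385 0.205     ] [0.61035834 0.26233684 0.205     ] 0.14368195073084644 81.45221858446571
prong dir -7.08420030233073
prong dir -8.178402883811163
[array([0.45643724, 0.11803979, 0.004     ]), array([0.72887309, 0.09189519, 0.004     ])]
```

>>> apply_moves --motion '[{"fingers":1,"dp":[0.009,0.011,0.1],"spin":0.008},{"fingers":1,"dp":[0,0,0.1],"spin":0},{"fingers":1,"dp":[0,0,0.1],"spin":0},{"fingers":1,"dp":[0,0,0.1],"spin":0},{"fingers":1,"dp":[0,0,0.1],"spin":0}]'

```text
clock: 3.45
eef_pos: [0.6099, 0.255, 0.1971]
tool_rot: [2.372, 2.059, 0.0]
wrist_force: [0.8, -0.0, -0.2]
gripper_width: 0.999
gripper_force: 0.0
```

>>> apply_moves --motion '[{"fingers":-1,"dp":[0,0,0.006],"spin":0},{"fingers":-1,"dp":[0,0,0],"spin":0},{"fingers":-1,"dp":[0,0,0],"spin":0},{"fingers":-1,"dp":[0,0,0],"spin":0},{"fingers":-1,"dp":[0,0,0],"spin":0}]'

```text
clock: 3.87
eef_pos: [0.6107, 0.2565, 0.1979]
tool_rot: [2.37, 2.06, 0.004]
wrist_force: [-0.0, 0.2, 0.1]
gripper_width: 0.298
gripper_force: 0.0
```

>>> apply_moves --motion '[{"fingers":-1,"dp":[0,0,0],"spin":0},{"fingers":-1,"dp":[0,0,0],"spin":0},{"fingers":-1,"dp":[0,0,0],"spin":0},{"fingers":-1,"dp":[0,0,0],"spin":0},{"fingers":-1,"dp":[0,0,0],"spin":0}]'

```text
clock: 4.28
eef_pos: [0.6102, 0.2566, 0.1962]
tool_rot: [2.371, 2.061, 0.0]
wrist_force: [0.3, -0.6, 0.7]
gripper_width: -0.0
gripper_force: 0.3
```

```bash
python3 -c "
from h import *
o=st(); print(o['gripper_force'],o['wrist_force'],arm.tips_ahead)"
```

```text
t 4.28 p [0.6102 0.2566 0.1962] toolx [ 0.139  0.99  -0.   ] tooly [ 0.99  -0.139  0.   ] z [ 0. -0. -1.] q6 0.44 w -0.0
0.282207727432251 [ 0.31383394 -0.56685963  0.71301554] 0.014
```

```bash
python3 -c "
from h import *
o,im=snap('wrist','w2.png')
o,s=snap('side','s2.png');o,t=snap('top','t2.png')
a=cv2.resize(im[90:400,130:430],(400,413));b=cv2.resize(s[180:310,130:300],(400,306))
print(proj('top',[.6103,.257,.2]),proj('side',[.6103,.257,.2]),proj('side',o['eef_pos']))
c=np.zeros((420,800,3),np.uint8);c[:413,:400]=a;c[:306,400:]=b;cv2.imwrite('pics/c4.png',c[:,:,::-1])"
```

```text
[189.26096345 181.18943517] [197.3395041  240.73996689] [197.68187214 241.5924042 ]
```

View pics/c4.png

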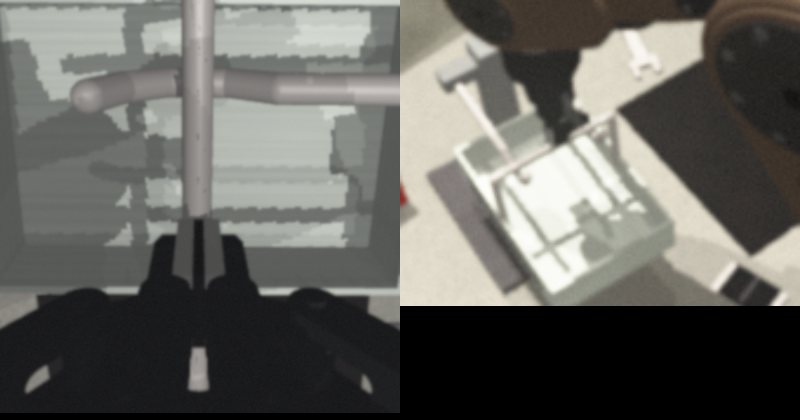

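```bash
python3 -c "
from h import *
o2=telemetry.get_obs()
o1=dict(eef_pos=np.array([.6071,.2562,.3214]),tool_rot=np.array([-2.355,-2.079,.002]))
print('tip',tri(ray('wrist',(239,130),o1),ray('wrist',(196,163),o2)))
print('cross',tri(ray('wrist',(283.5,131),o1),ray('wrist',(278.5,153.8),o2)))
M=R.from_rotvec(o2['tool_rot']).as_matrix()
for k in (-.005,0,.014): print(k,proj('wrist',np.array(o2['eef_pos'])+M[:,2]*k,o2))
print(o2)
im=cv2.imread('pics/w2.png');cv2.imwrite('pics/c5.png',cv2.resize(im[200:400,190:370],None,fx=4,fy=3,interpolation=cv2.INTER_CUBIC))
"
```

```text
tip (array([0.58513981, 0.31086095, 0.21162152]), [np.float64(0.0005375893344914435), np.float64(0.000537589334491555)])
cross (array([0.6165625 , 0.3027953 , 0.16644682]), [np.float64(0.00015240616592670554), np.float64(0.0001524061659270698)])
-0.005 [278.97799652 268.06579971]
0 [278.9700655  263.19596696]
0.014 [278.95009268 250.93719198]
{'clock': 4.4333, 'joints': array([ 2.98298184e-01,  5.68773405e-01,  1.49107645e+00, -8.16304670e-05,
        1.08175701e+00,  4.37714098e-01]), 'dq': array([ 0.00178371,  0.00038827,  0.00095378,  0.00116907, -0.00026583,
       -0.00103382]), 'joint_efforts': array([-8.72085895e-02, -6.62344980e+01, -2.58197737e+01, -2.83883885e-02,
       -3.97652993e-02, -1.42865188e-04]), 'eef_pos': array([0.61017189, 0.25653597, 0.19618388]), 'tool_rot': array([ 2.37068832e+00,  2.06132569e+00, -6.62860788e-05]), 'wrist_force': array([-0.36489734, -0.55649356,  0.05989416]), 'wrist_torque': array([ 0.01946751,  0.01124105, -0.01126061]), 'gripper_force': 0.38180594332516193, 'gripper_width': -0.00026933916785508704}
```

View pics/c5.png

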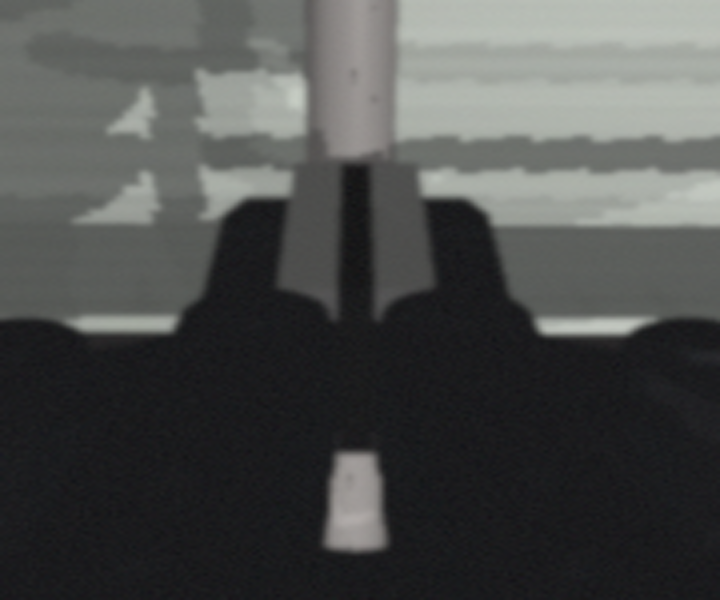

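```bash
cat >> m.py <<'E'
o1=dict(eef_pos=np.array([.6071,.2562,.3214]),tool_rot=np.array([-2.355,-2.079,.002]))
print('top+w1',tri(ray('top',c1(92,232)),ray('wrist',(285,90),o1)),tri(ray('top',c1(306,266)),ray('wrist',(280,271),o1)))
print('side+w1',tri(ray('side',c3(148,354)),ray('wrist',(285,90),o1)),tri(ray('side',c3(404,216)),ray('wrist',(280,271),o1)))
im=cv2.imread('pics/w2.png',0).astype(float)
for r in (100,120,170,190,210,230,245): 
    row=im[r-2:r+3].mean(0)[255:305]; g=np.diff(row); print(r,np.argsort(-abs(g))[:5]+255.5, np.round(row[::3]))
print([np.round(proj('wrist',[x,.2565+.02,z],telemetry.get_obs())) for z in(.18,.2) for x in(.608,.618)])
E
python3 m.py|tail -11
```

```text
170 [265.5 289.5 266.5 264.5 290.5] [162. 162. 162. 160. 102. 117. 133. 143. 159. 154. 143. 132. 172. 174.
 176. 180. 180.]
190 [265.5 289.5 266.5 288.5 264.5] [176. 178. 177. 175. 104. 117. 133. 141. 149. 147. 135. 126. 181. 184.
 184. 185. 185.]
210 [288.5 289.5 268.5 265.5 287.5] [116. 116. 114. 114.  97. 118. 133. 143. 152. 145. 135. 134. 183. 184.
 185. 185. 186.]
230 [266.5 265.5 288.5 287.5 264.5] [171. 170. 182. 194. 114. 118. 132. 141. 150. 142. 133. 138. 178. 177.
 178. 179. 178.]
245 [288.5 266.5 265.5 270.5 271.5] [123. 141. 146. 134.  92.  98. 132. 141. 148. 143. 132. 129. 152. 148.
 146. 138. 138.]
[array([269., 213.]), array([289., 210.]), array([268., 227.]), array([290., 224.])]
```

>>> apply_moves --motion '[{"fingers":1,"dp":[0,0,0],"spin":0},{"fingers":1,"dp":[0,0,0],"spin":0},{"fingers":1,"dp":[0,0,0],"spin":0},{"fingers":1,"dp":[0,0,0],"spin":0},{"fingers":1,"dp":[0,0,0],"spin":0}]'

```text
clock: 4.85
eef_pos: [0.6102, 0.2565, 0.1961]
tool_rot: [2.371, 2.061, -0.0]
wrist_force: [0.1, -0.1, 0.3]
gripper_width: 0.709
gripper_force: 0.0
```

>>> apply_moves --motion '[{"fingers":1,"dp":[0,0,0],"spin":0},{"fingers":1,"dp":[0,0,0.025],"spin":0},{"fingers":1,"dp":[0,0,0.025],"spin":0},{"fingers":1,"dp":[0,0,0.02],"spin":0},{"fingers":1,"dp":[0,0,0.02],"spin":0}]'

```text
clock: 5.27
eef_pos: [0.61, 0.2565, 0.1727]
tool_rot: [-2.371, -2.061, 0.001]
wrist_force: [0.6, 0.0, -0.7]
gripper_width: 1.001
gripper_force: 0.0
```

>>> apply_moves --motion '[{"fingers":-1,"dp":[0,0,0],"spin":0},{"fingers":-1,"dp":[0,0,0],"spin":0},{"fingers":-1,"dp":[0,0,0],"spin":0},{"fingers":-1,"dp":[0,0,0],"spin":0},{"fingers":-1,"dp":[0,0,0],"spin":0}]'

```text
clock: 5.68
eef_pos: [0.6103, 0.2566, 0.174]
tool_rot: [2.37, 2.061, 0.001]
wrist_force: [0.2, -0.1, -0.1]
gripper_width: 0.299
gripper_force: 0.0
```

>>> apply_moves --motion '[{"fingers":-1,"dp":[0,0,0],"spin":0},{"fingers":-1,"dp":[0,0,0],"spin":0},{"fingers":-1,"dp":[0,0,0],"spin":0},{"fingers":-1,"dp":[0,0,0],"spin":0},{"fingers":-1,"dp":[0,0,0],"spin":0}]'

```text
clock: 6.1
eef_pos: [0.6102, 0.2566, 0.1739]
tool_rot: [2.371, 2.061, 0.0]
wrist_force: [-2.1, -0.4, 3.1]
gripper_width: 0.093
gripper_force: 58.5
```

```bash
python3 -c "
from h import *
o=st(); print(o['gripper_force'],o['wrist_force'])
M=R.from_rotvec(o['tool_rot']).as_matrix()
for k in (-.03,-.02,-.012,0,.014): print(k,proj('wrist',np.array(o['eef_pos'])+M[:,2]*k+.011*M[:,0],o))
snap('wrist','w3.png')"
```

```text
t 6.1 p [0.6102 0.2566 0.1739] toolx [0.139 0.99  0.   ] tooly [ 0.99  -0.139  0.   ] z [ 0.  0. -1.] q6 0.44 w 0.093
58.51505935192108 [-2.05739612 -0.38427009  3.11749536]
-0.03 [279.04559244 271.81583273]
-0.02 [279.02278111 260.31499235]
-0.012 [279.00659406 252.15740919]
0 [278.98514968 241.35478899]
0.014 [278.9636447  230.52670371]
```

>>> apply_moves --motion '[{"fingers":-1,"dp":[0,0,-0.02],"spin":0},{"fingers":-1,"dp":[0,0,-0.04],"spin":0},{"fingers":-1,"dp":[0,0,-0.05],"spin":0},{"fingers":-1,"dp":[0,0,-0.05],"spin":0},{"fingers":-1,"dp":[0,0,-0.02],"spin":0}]'

```text
clock: 6.57
eef_pos: [0.6107, 0.2566, 0.2207]
tool_rot: [2.37, 2.061, 0.003]
wrist_force: [0.6, -0.2, -2.9]
gripper_width: 0.093
gripper_force: 58.8
```

>>> apply_moves --motion '[{"fingers":-1,"dp":[0,0,0],"spin":0},{"fingers":-1,"dp":[0,0,0],"spin":0},{"fingers":-1,"dp":[0,0,0],"spin":0}]'

```text
clock: 6.82
eef_pos: [0.6099, 0.2564, 0.2179]
tool_rot: [-2.37, -2.061, 0.002]
wrist_force: [0.0, -0.1, -2.7]
gripper_width: 0.09
gripper_force: 58.7
```

```bash
python3 -c "
from h import *
o=st(); print(o['gripper_force'],o['wrist_force'])
o,s=snap('side','s4.png');o,w=snap('wrist','w4.png')
c=np.zeros((480,800,3),np.uint8);c[:300,:400]=cv2.resize(w,(400,300));c[:480,400:]=cv2.resize(s[150:342,120:280],(400,480),interpolation=cv2.INTER_CUBIC);cv2.imwrite('pics/c6.png',c[:,:,::-1])"
```

```text
t 6.82 p [0.6099 0.2564 0.2179] toolx [ 0.139  0.99  -0.001] tooly [ 0.99  -0.139 -0.001] z [-0.001 -0.    -1.   ] q6 0.44 w 0.09
58.706642389297485 [ 0.01934844 -0.08375186 -2.72882878]
```

View pics/c6.png

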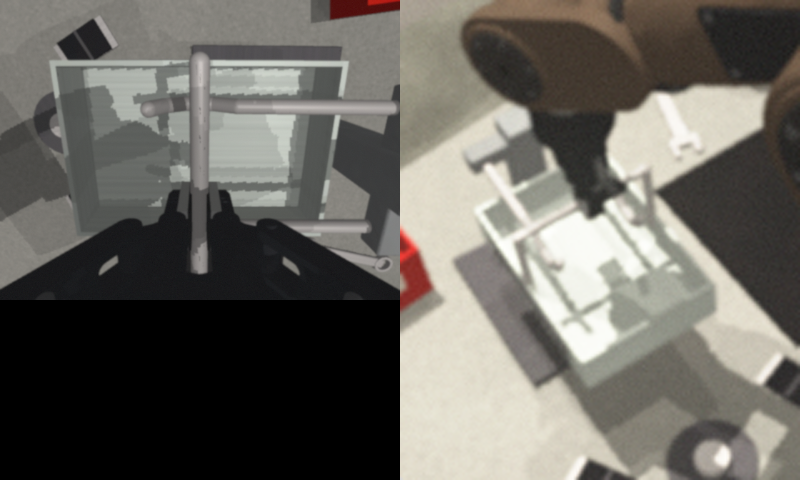

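The basket is gripped and lifted level (wrist load 2.7 N), with the bar between the fingers. I'll back it off the prongs along -x.

>>> apply_moves --motion '[{"fingers":-1,"dp":[0,-0.04,0],"spin":0},{"fingers":-1,"dp":[0,-0.08,0],"spin":0},{"fingers":-1,"dp":[0,-0.1,0],"spin":0},{"fingers":-1,"dp":[0,-0.1,0],"spin":0},{"fingers":-1,"dp":[0,-0.1,0],"spin":0}]'

```text
clock: 7.33
eef_pos: [0.5042, 0.271, 0.2183]
tool_rot: [-2.371, -2.061, 0.001]
wrist_force: [-0.0, 0.7, -3.9]
gripper_width: 0.096
gripper_force: 58.7
```

>>> apply_moves --motion '[{"fingers":-1,"dp":[0,-0.1,0],"spin":0},{"fingers":-1,"dp":[0,-0.08,0],"spin":0},{"fingers":-1,"dp":[0,-0.06,0],"spin":0},{"fingers":-1,"dp":[0,-0.04,0],"spin":0},{"fingers":-1,"dp":[0,0,0],"spin":0}]'

```text
clock: 7.75
eef_pos: [0.4349, 0.281, 0.2188]
tool_rot: [-2.369, -2.062, 0.001]
wrist_force: [-0.3, 0.1, -3.1]
gripper_width: 0.091
gripper_force: 58.7
```

```bash
python3 -c "
from h import *
o=st(); print(o['gripper_force'],o['wrist_force'])
M=R.from_rotvec(o['tool_rot']).as_matrix()
print('to mat',M.T@(np.array([.5815,-.003,o['eef_pos'][2]])-o['eef_pos'])/.25)"
```

```text
t 7.75 p [0.4349 0.281  0.2188] toolx [ 0.138  0.99  -0.   ] tooly [ 0.99  -0.138 -0.001] z [-0.001 -0.    -1.   ] q6 0.58 w 0.091
58.688573241233826 [-0.2536596   0.14855587 -3.09407345]
to mat [-1.04426030e+00  7.37507667e-01 -2.04639487e-04]
```

>>> apply_moves --motion '[{"fingers":-1,"dp":[-0.07,0.02,0],"spin":0},{"fingers":-1,"dp":[-0.11,0.02,0],"spin":0},{"fingers":-1,"dp":[-0.12,0.02,0],"spin":0},{"fingers":-1,"dp":[-0.12,0.02,0],"spin":0},{"fingers":-1,"dp":[-0.12,0.02,0],"spin":0}]'

```text
clock: 8.17
eef_pos: [0.4434, 0.1422, 0.2186]
tool_rot: [2.37, 2.061, 0.001]
wrist_force: [0.8, 0.4, -3.6]
gripper_width: 0.089
gripper_force: 58.7
```

>>> apply_moves --motion '[{"fingers":-1,"dp":[-0.1,0.02,0],"spin":0},{"fingers":-1,"dp":[-0.08,0.08,0],"spin":0},{"fingers":-1,"dp":[-0.08,0.12,0],"spin":0},{"fingers":-1,"dp":[-0.08,0.12,0],"spin":0},{"fingers":-1,"dp":[-0.08,0.12,0],"spin":0}]'

```text
clock: 8.58
eef_pos: [0.5438, 0.0217, 0.2188]
tool_rot: [2.371, 2.06, 0.001]
wrist_force: [1.0, 1.0, -3.0]
gripper_width: 0.089
gripper_force: 58.7
```

>>> apply_moves --motion '[{"fingers":-1,"dp":[-0.05,0.1,0],"spin":0},{"fingers":-1,"dp":[-0.03,0.06,0],"spin":0},{"fingers":-1,"dp":[0,0.02,0],"spin":0},{"fingers":-1,"dp":[0,0,0],"spin":0},{"fingers":-1,"dp":[0,0,0],"spin":0}]'

```text
clock: 9.0
eef_pos: [0.5835, -0.0021, 0.2182]
tool_rot: [-2.37, -2.061, 0.001]
wrist_force: [-0.6, -0.5, -3.6]
gripper_width: 0.093
gripper_force: 58.7
```

```bash
python3 -c "
from h import *
o=st(); print(o['gripper_force'],o['wrist_force'])
M=R.from_rotvec(o['tool_rot']).as_matrix()
print('to mat',M.T@(np.array([.5815,-.003,o['eef_pos'][2]])-o['eef_pos'])/.25)"
```

```text
t 9.0 p [ 0.5835 -0.0021  0.2182] toolx [ 0.139  0.99  -0.   ] tooly [ 0.99  -0.139 -0.001] z [-0.001  0.    -1.   ] q6 0.02 w 0.093
58.73161196708679 [-0.59261875 -0.49100827 -3.59018998]
to mat [-4.50099997e-03 -7.30556991e-03  8.21538299e-06]
```

>>> apply_moves --motion '[{"fingers":-1,"dp":[0,-0.006,0.08],"spin":0},{"fingers":-1,"dp":[0,0,0.12],"spin":0},{"fingers":-1,"dp":[0,0,0.12],"spin":0},{"fingers":-1,"dp":[0,0,0.08],"spin":0},{"fingers":-1,"dp":[0,0,0.04],"spin":0}]'

```text
clock: 9.42
eef_pos: [0.5807, -0.0012, 0.1065]
tool_rot: [-2.368, -2.061, 0.004]
wrist_force: [-0.2, -0.3, -4.4]
gripper_width: 0.093
gripper_force: 58.7
```

>>> apply_moves --motion '[{"fingers":-1,"dp":[0,0,0.015],"spin":0},{"fingers":-1,"dp":[0,0,0],"spin":0},{"fingers":-1,"dp":[0,0,0],"spin":0}]'

```text
clock: 9.67
eef_pos: [0.5829, -0.002, 0.1061]
tool_rot: [2.369, 2.061, 0.002]
wrist_force: [-0.4, -0.2, -2.7]
gripper_width: 0.093
gripper_force: 58.7
```

>>> apply_moves --motion '[{"fingers":-1,"dp":[0,0,0.008],"spin":0},{"fingers":-1,"dp":[0,0,0],"spin":0}]'

```text
clock: 9.83
eef_pos: [0.5828, -0.0021, 0.1038]
tool_rot: [2.37, 2.061, 0.002]
wrist_force: [-1.4, -0.7, -3.4]
gripper_width: 0.091
gripper_force: 58.7
```

>>> apply_moves --motion '[{"fingers":-1,"dp":[0,0,0.008],"spin":0},{"fingers":-1,"dp":[0,0,0],"spin":0}]'

```text
clock: 10.0
eef_pos: [0.5825, -0.0022, 0.1011]
tool_rot: [2.371, 2.061, 0.0]
wrist_force: [0.2, -0.3, -3.2]
gripper_width: 0.091
gripper_force: 58.8
```

>>> apply_moves --motion '[{"fingers":-1,"dp":[0,0,0.006],"spin":0},{"fingers":-1,"dp":[0,0,0],"spin":0}]'

```text
clock: 10.17
eef_pos: [0.5824, -0.0022, 0.0993]
tool_rot: [-2.371, -2.061, 0.0]
wrist_force: [-0.3, -0.1, -3.2]
gripper_width: 0.088
gripper_force: 58.8
```

>>> apply_moves --motion '[{"fingers":-1,"dp":[0,0,0.006],"spin":0},{"fingers":-1,"dp":[0,0,0],"spin":0}]'

```text
clock: 10.33
eef_pos: [0.5826, -0.0022, 0.0983]
tool_rot: [2.37, 2.061, 0.0]
wrist_force: [-1.8, -0.6, 1.6]
gripper_width: 0.091
gripper_force: 59.4
```

>>> apply_moves --motion '[{"fingers":-1,"dp":[0,0,0.006],"spin":0},{"fingers":-1,"dp":[0,0,0],"spin":0}]'

```text
clock: 10.5
eef_pos: [0.5827, -0.0023, 0.0982]
tool_rot: [2.37, 2.061, 0.001]
wrist_force: [-6.7, 0.5, 17.3]
gripper_width: 0.09
gripper_force: 60.9
```

>>> apply_moves --motion '[{"fingers":-1,"dp":[0,0,-0.007],"spin":0},{"fingers":1,"dp":[0,0,0],"spin":0},{"fingers":1,"dp":[0,0,0],"spin":0},{"fingers":1,"dp":[0,0,0],"spin":0},{"fingers":1,"dp":[0,0,0],"spin":0}]'

```text
clock: 10.92
eef_pos: [0.5825, -0.0022, 0.098]
tool_rot: [2.371, 2.061, -0.0]
wrist_force: [0.1, 0.1, -0.1]
gripper_width: 0.661
gripper_force: 0.0
```

>>> apply_moves --motion '[{"fingers":1,"dp":[0,0,0],"spin":0},{"fingers":1,"dp":[0,0,0],"spin":0},{"fingers":1,"dp":[0,0,-0.06],"spin":0},{"fingers":1,"dp":[0,0,-0.12],"spin":0},{"fingers":1,"dp":[0,0,-0.12],"spin":0}]'

```text
clock: 11.33
eef_pos: [0.5819, -0.0021, 0.1732]
tool_rot: [-2.369, -2.06, 0.003]
wrist_force: [0.6, 0.2, -0.0]
gripper_width: 0.998
gripper_force: 0.0
```

>>> apply_moves --motion '[{"fingers":1,"dp":[0,0,-0.14],"spin":0},{"fingers":1,"dp":[0,0,-0.14],"spin":0},{"fingers":1,"dp":[0,0,-0.14],"spin":0},{"fingers":1,"dp":[0,0,0],"spin":0}]'

```text
clock: 11.67
eef_pos: [0.5843, -0.0023, 0.285]
tool_rot: [2.365, 2.057, 0.011]
wrist_force: [0.1, 0.1, 1.1]
gripper_width: 1.001
gripper_force: 0.0
```

```bash
python3 -c "
from h import *
o=st(); print(o['wrist_force'])
o,w=snap('wrist','w5.png')
for y in(-.071,.071): print(proj('wrist',[.583+.139*y,-.001+.99*y,.124],o))
"
```

```text
t 11.67 p [ 0.5843 -0.0023  0.285 ] toolx [0.139 0.99  0.   ] tooly [ 0.99  -0.139  0.01 ] z [ 0.01  -0.001 -1.   ] q6 0.02 w 1.001
[0.14130469 0.14592413 1.10797789]
[275.53440046 255.33388224]
[275.20916287 100.77095247]
```

View pics/w5.png

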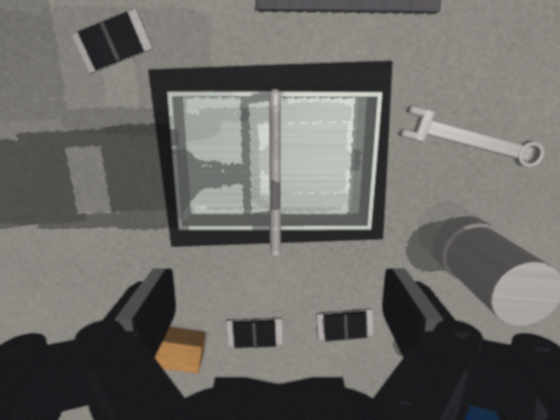

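The basket stands upright on the mat, centred at about (275,160). The fingers grip about 26 mm higher than the stated TCP relation, so I'll allow for that. Next is a pad detector on the top image.

```bash
cat > det.py <<'E'
from h import *
def pads(n='top',z=.010):
    o=telemetry.get_obs(); im=cams.read_camera(n); cv2.imwrite(f'pics/det_{n}_{o["clock"]:.1f}.png',im[:,:,::-1])
    g=im.max(2); b=(g<62).astype(np.uint8); b=cv2.morphologyEx(b,cv2.MORPH_CLOSE,np.ones((3,3)))
    out=[]
    for c in cv2.findContours(b,cv2.RETR_EXTERNAL,cv2.CHAIN_APPROX_NONE)[0]:
        if len(c)<20: continue
        r=cv2.minAreaRect(c); q=cv2.boxPoints(r)
        P=np.array([atz(n,p,z,o)[:2] for p in q]); e=[P[1]-P[0],P[2]-P[1]]
        e.sort(key=np.linalg.norm); a,l=np.linalg.norm(e[0]),np.linalg.norm(e[1])
        if .028<a<.05 and .045<l<.075 and cv2.contourArea(c)>.75*np.prod(r[1]):
            M=cv2.moments(c); m=atz(n,(M['m10']/M['m00'],M['m01']/M['m00']),z,o)
            y=np.degrees(np.arctan2(e[1][1],e[1][0])); y=(y+90)%180-90
            out.append((m[:2],y,a,l))
    return o,out
def go(target,yaw,o):
    "spin (units), then dp in units in the axes after the spin"
    M=R.from_rotvec(o['tool_rot']).as_matrix(); c=np.degrees(np.arctan2(M[1,0],M[0,0])); d=(yaw-c+180)%360-180
    t=np.radians(yaw); A=np.array([[np.cos(t),np.sin(t),0],[np.sin(t),-np.cos(t),0],[0,0,-1]])
    print('spin',round(-d/90,4),'dp',np.round(A.T@(np.array(target)-o['eef_pos'])/.25,3))
E
python3 - <<'E'
from det import *
o,l=pads()
for m,y,a,b in l: print(np.round(m,4),round(y,1),round(a,3),round(b,3))
print(atz('wrist',(255,333.5),.01,o),atz('wrist',(345,325.5),.01,o))
go([.5191,-.2428,.285],176,o)
E
```

```text
[0.4208 0.1554] 11.9 0.04 0.057
[ 0.4303 -0.3883] 32.6 0.041 0.056
[0.4712 0.3791] 20.6 0.04 0.055
[ 0.5183 -0.2413] -4.7 0.04 0.056
[ 0.5984 -0.3872] -11.2 0.04 0.056
[ 0.6466 -0.2466] -3.3 0.039 0.056
[ 0.51912697 -0.23532666  0.01      ] [ 0.64476804 -0.24037317  0.01      ]
spin -1.0442 dp [ 0.19  -0.978 -0.013]
```

>>> apply_moves --motion '[{"fingers":0.5,"dp":[0,0,0],"spin":-0.075},{"fingers":0.5,"dp":[0,0,0],"spin":-0.075},{"fingers":0.5,"dp":[0,0,0],"spin":-0.075},{"fingers":0.5,"dp":[0,0,0],"spin":-0.075},{"fingers":0.5,"dp":[0,0,0],"spin":-0.075}]'

```text
clock: 12.18
eef_pos: [0.582, -0.0021, 0.2763]
tool_rot: [-1.661, -2.663, 0.002]
wrist_force: [0.7, 0.9, -0.4]
gripper_width: 0.749
gripper_force: 0.0
```

>>> apply_moves --motion '[{"fingers":0.5,"dp":[0,0,0],"spin":-0.075},{"fingers":0.5,"dp":[0,0,0],"spin":-0.075},{"fingers":0.5,"dp":[0,0,0],"spin":-0.075},{"fingers":0.5,"dp":[0,0,0],"spin":-0.075},{"fingers":0.5,"dp":[0,0,0],"spin":-0.075}]'

```text
clock: 12.6
eef_pos: [0.582, -0.0021, 0.2763]
tool_rot: [-0.816, -3.031, 0.001]
wrist_force: [0.1, -0.8, -0.2]
gripper_width: 0.748
gripper_force: 0.0
```

>>> apply_moves --motion '[{"fingers":0.5,"dp":[0,0,0],"spin":-0.075},{"fingers":0.5,"dp":[0,0,0],"spin":-0.075},{"fingers":0.5,"dp":[0,0,0],"spin":-0.075},{"fingers":0.5,"dp":[0,0,0],"spin":-0.069},{"fingers":0.5,"dp":[0.02,-0.1,0],"spin":0}]'

```text
clock: 13.02
eef_pos: [0.5757, -0.0245, 0.2763]
tool_rot: [-0.095, -3.138, -0.002]
wrist_force: [-0.0, -0.6, 0.3]
gripper_width: 0.751
gripper_force: 0.0
```

>>> apply_moves --motion '[{"fingers":0.5,"dp":[0.03,-0.15,0],"spin":0},{"fingers":0.5,"dp":[0.03,-0.15,0],"spin":0},{"fingers":0.5,"dp":[0.03,-0.15,0],"spin":0},{"fingers":0.5,"dp":[0.03,-0.15,0],"spin":0},{"fingers":0.5,"dp":[0.03,-0.15,0],"spin":0}]'

```text
clock: 13.43
eef_pos: [0.5239, -0.2125, 0.2765]
tool_rot: [-0.11, -3.137, -0.002]
wrist_force: [0.2, 0.3, -0.4]
gripper_width: 0.751
gripper_force: 0.0
```

>>> apply_moves --motion '[{"fingers":0.5,"dp":[0.02,-0.1,0.1],"spin":0},{"fingers":0.5,"dp":[0,-0.028,0.12],"spin":0},{"fingers":0.5,"dp":[0,0,0.14],"spin":0},{"fingers":0.5,"dp":[0,0,0.14],"spin":0},{"fingers":0.5,"dp":[0,0,0.14],"spin":0}]'

```text
clock: 13.85
eef_pos: [0.5168, -0.2426, 0.1153]
tool_rot: [-0.112, -3.138, -0.001]
wrist_force: [0.3, -1.6, -0.2]
gripper_width: 0.751
gripper_force: 0.0
```

>>> apply_moves --motion '[{"fingers":0.5,"dp":[0,0,0.14],"spin":0},{"fingers":0.5,"dp":[0,0,0],"spin":0},{"fingers":0.5,"dp":[0,0,0],"spin":0}]'

```text
clock: 14.1
eef_pos: [0.5169, -0.2421, 0.0815]
tool_rot: [-0.11, -3.135, -0.004]
wrist_force: [-0.2, -0.2, 0.4]
gripper_width: 0.749
gripper_force: 0.0
```

Run:
```python
from det import *
o=st(); go([.5187,-.242,-.014],175.7,o); snap('wrist','w6.png')
```

```text
t 14.1 p [ 0.5169 -0.2421  0.0815] toolx [-0.998  0.07   0.004] tooly [0.07  0.998 0.002] z [-0.004  0.003 -1.   ] q6 -2.05 w 0.749
spin 0.0031 dp [-0.007  0.001  0.382]
```

View pics/w6.png

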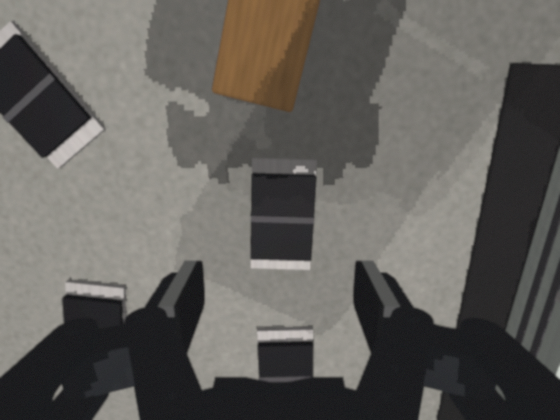

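The pad is centred between the fingers (column about 282, rows 160–270), with the carton clear above it. I'll descend and grip.

>>> apply_moves --motion '[{"fingers":0.5,"dp":[-0.007,0,0.1],"spin":0},{"fingers":0.5,"dp":[0,0,0.1],"spin":0},{"fingers":0.5,"dp":[0,0,0.1],"spin":0},{"fingers":0.5,"dp":[0,0,0.05],"spin":0},{"fingers":0.5,"dp":[0,0,0],"spin":0}]'

```text
clock: 14.57
eef_pos: [0.5195, -0.2427, -0.0048]
tool_rot: [-0.11, -3.139, -0.001]
wrist_force: [0.0, -0.2, 0.3]
gripper_width: 0.755
gripper_force: 0.0
```

>>> apply_moves --motion '[{"fingers":0.5,"dp":[0,0,0.016],"spin":0},{"fingers":0.5,"dp":[0,0,0.016],"spin":0},{"fingers":0.5,"dp":[0,0,0],"spin":0}]'

```text
clock: 14.82
eef_pos: [0.5201, -0.2431, -0.0114]
tool_rot: [0.11, 3.138, -0.001]
wrist_force: [-0.8, 0.1, -0.2]
gripper_width: 0.748
gripper_force: 0.0
```

>>> apply_moves --motion '[{"fingers":-1,"dp":[0,0,0],"spin":0},{"fingers":-1,"dp":[0,0,0],"spin":0},{"fingers":-1,"dp":[0,0,0],"spin":0},{"fingers":-1,"dp":[0,0,0],"spin":0},{"fingers":-1,"dp":[0,0,0],"spin":0}]' --newtons 40

```text
clock: 15.23
eef_pos: [0.5207, -0.2435, -0.0101]
tool_rot: [0.11, 3.136, -0.003]
wrist_force: [-1.9, -0.5, 16.0]
gripper_width: 0.48
gripper_force: 47.6
```

Run:
```python
from det import *
o=st(); print(o['gripper_force'],o['wrist_force'])
```

```text
t 15.23 p [ 0.5207 -0.2435 -0.0101] toolx [-0.998  0.07  -0.003] tooly [ 0.07   0.998 -0.002] z [ 0.003 -0.002 -1.   ] q6 -2.05 w 0.48
47.58851628634147 [-1.87423326 -0.50845976 16.02178421]
```

>>> apply_moves --motion '[{"fingers":-1,"dp":[0,0,-0.08],"spin":0},{"fingers":-1,"dp":[0,0,-0.14],"spin":0},{"fingers":-1,"dp":[0,0,-0.15],"spin":0},{"fingers":-1,"dp":[0,0,-0.15],"spin":0},{"fingers":-1,"dp":[0,0,-0.15],"spin":0}]'

```text
clock: 15.65
eef_pos: [0.5193, -0.2426, 0.1576]
tool_rot: [0.11, 3.139, -0.0]
wrist_force: [0.4, -0.1, -0.6]
gripper_width: 0.478
gripper_force: 41.9
```

>>> apply_moves --motion '[{"fingers":-1,"dp":[0,0,0],"spin":0.044},{"fingers":-1,"dp":[0.014,0.1,0],"spin":0},{"fingers":-1,"dp":[0.014,0.13,0],"spin":0},{"fingers":-1,"dp":[0.014,0.13,0],"spin":0},{"fingers":-1,"dp":[0.014,0.13,0],"spin":0}]'

```text
clock: 16.07
eef_pos: [0.5225, -0.1184, 0.1559]
tool_rot: [0.22, 3.133, -0.0]
wrist_force: [-0.2, 0.5, -1.5]
gripper_width: 0.477
gripper_force: 41.9
```

>>> apply_moves --motion '[{"fingers":-1,"dp":[0.014,0.13,0],"spin":0},{"fingers":-1,"dp":[0.014,0.13,0],"spin":0},{"fingers":-1,"dp":[0.014,0.13,0],"spin":0},{"fingers":-1,"dp":[0.014,0.114,0],"spin":0},{"fingers":-1,"dp":[0,0,0],"spin":0}]'

```text
clock: 16.48
eef_pos: [0.526, 0.0111, 0.1558]
tool_rot: [0.214, 3.134, 0.001]
wrist_force: [-0.1, -0.6, -1.1]
gripper_width: 0.477
gripper_force: 41.9
```

Run:
```python
from det import *
o=st(); print(o['gripper_force'],o['wrist_force']); go([.5266,.0069,0],172,o)
```

```text
t 16.48 p [0.526  0.0111 0.1558] toolx [-0.991  0.136 -0.   ] tooly [0.136 0.991 0.001] z [ 0.     0.001 -1.   ] q6 -1.54 w 0.477
41.94644898176193 [-0.06141498 -0.64002366 -1.11992011]
spin 0.0022 dp [-0.005 -0.016  0.623]
```

>>> apply_moves --motion '[{"fingers":-1,"dp":[-0.004,-0.016,0.12],"spin":0.002},{"fingers":-1,"dp":[0,0,0.14],"spin":0},{"fingers":-1,"dp":[0,0,0.14],"spin":0},{"fingers":-1,"dp":[0,0,0.12],"spin":0},{"fingers":-1,"dp":[0,0,0.08],"spin":0}]'

```text
clock: 16.9
eef_pos: [0.5261, 0.0028, 0.0031]
tool_rot: [-0.224, -3.132, 0.0]
wrist_force: [0.6, -0.5, -1.1]
gripper_width: 0.477
gripper_force: 41.9
```

>>> apply_moves --motion '[{"fingers":-1,"dp":[0,0,0.015],"spin":0},{"fingers":-1,"dp":[0,0,0],"spin":0},{"fingers":0.5,"dp":[0,0,0],"spin":0},{"fingers":0.5,"dp":[0,0,0],"spin":0},{"fingers":0.5,"dp":[0,0,0],"spin":0}]'

```text
clock: 17.32
eef_pos: [0.5277, 0.0029, 0.003]
tool_rot: [0.224, 3.131, -0.0]
wrist_force: [0.5, 0.4, -0.0]
gripper_width: 0.75
gripper_force: 0.0
```

>>> apply_moves --motion '[{"fingers":0.5,"dp":[0,0,-0.08],"spin":0},{"fingers":0.5,"dp":[0,0,-0.14],"spin":0},{"fingers":0.5,"dp":[0,0,-0.14],"spin":0},{"fingers":0.5,"dp":[0,0,-0.14],"spin":0},{"fingers":0.5,"dp":[0,0,-0.14],"spin":0}]'

```text
clock: 17.73
eef_pos: [0.5266, 0.0031, 0.1643]
tool_rot: [0.223, 3.132, -0.0]
wrist_force: [-0.0, 0.9, -0.0]
gripper_width: 0.749
gripper_force: 0.0
```

Run:
```python
from det import *
o,l=pads()
for m,y,a,b in l: print(np.round(m,4),round(y,1),round(a,3),round(b,3))
o=st(); go([.4712,.3795,.12],201,o); snap('wrist','w7.png')
```

```text
[0.4206 0.1551] 11.9 0.04 0.056
[ 0.4302 -0.3882] 32.6 0.041 0.056
[0.4711 0.3791] 20.6 0.04 0.055
[ 0.5983 -0.3872] -10.2 0.04 0.057
[ 0.6465 -0.2466] -3.3 0.039 0.056
t 17.78 p [0.5291 0.0029 0.1705] toolx [-0.99   0.142 -0.01 ] tooly [0.142 0.99  0.   ] z [ 0.01  -0.001 -1.   ] q6 -1.55 w 0.751
spin -0.3239 dp [-0.324  1.489  0.202]
```

View pics/w7.png

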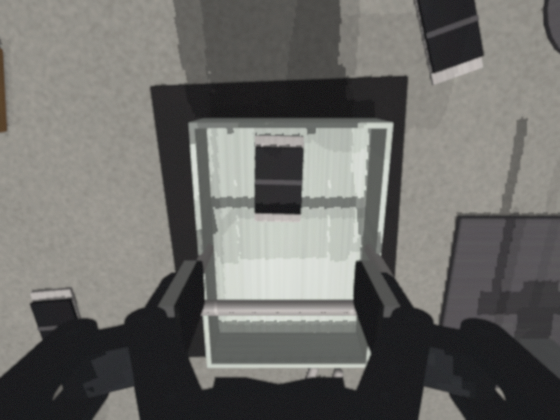

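Pad 1 lies in the near half at about (279,180), slightly towards -y. Next is pad A on the left.

>>> apply_moves --motion '[{"fingers":0.5,"dp":[0,0,0],"spin":-0.065},{"fingers":0.5,"dp":[0,0,0],"spin":-0.065},{"fingers":0.5,"dp":[0,0,0],"spin":-0.065},{"fingers":0.5,"dp":[0,0,0],"spin":-0.065},{"fingers":0.5,"dp":[0,0.1,0],"spin":-0.064}]'

```text
clock: 18.25
eef_pos: [0.5212, 0.0252, 0.1617]
tool_rot: [-0.576, 3.087, -0.002]
wrist_force: [0.1, -0.1, -0.9]
gripper_width: 0.75
gripper_force: 0.0
```

>>> apply_moves --motion '[{"fingers":0.5,"dp":[0,0.15,0],"spin":0},{"fingers":0.5,"dp":[0,0.15,0],"spin":0},{"fingers":0.5,"dp":[0,0.15,0],"spin":0},{"fingers":0.5,"dp":[0,0.15,0],"spin":0},{"fingers":0.5,"dp":[0,0.15,0],"spin":0}]'

```text
clock: 18.67
eef_pos: [0.4521, 0.2036, 0.1617]
tool_rot: [-0.572, 3.088, 0.0]
wrist_force: [0.7, 0.2, -0.5]
gripper_width: 0.746
gripper_force: 0.0
```

>>> apply_moves --motion '[{"fingers":0.5,"dp":[0,0.15,0],"spin":0},{"fingers":0.5,"dp":[-0.08,0.14,0],"spin":0},{"fingers":0.5,"dp":[-0.08,0.14,0],"spin":0},{"fingers":0.5,"dp":[-0.08,0.14,0],"spin":0},{"fingers":0.5,"dp":[-0.08,0.07,0.1],"spin":0}]'

```text
clock: 19.08
eef_pos: [0.4711, 0.385, 0.1402]
tool_rot: [-0.575, 3.081, 0.005]
wrist_force: [1.0, 0.3, -0.7]
gripper_width: 0.75
gripper_force: 0.0
```

>>> apply_moves --motion '[{"fingers":0.5,"dp":[0,0,0.14],"spin":0},{"fingers":0.5,"dp":[0,0,0.14],"spin":0},{"fingers":0.5,"dp":[0,0,0],"spin":0},{"fingers":0.5,"dp":[0,0,0],"spin":0}]'

```text
clock: 19.42
eef_pos: [0.4698, 0.3799, 0.0657]
tool_rot: [0.572, -3.086, 0.002]
wrist_force: [0.2, 0.6, 0.6]
gripper_width: 0.748
gripper_force: 0.0
```

Run:
```python
from det import *
o=st(); go([.4714,.3795,-.008],201.2,o)
o,l=pads('wrist')
for m,y,a,b in l: print(np.round(m,4),round(y,1),round(a,3),round(b,3))
```

```text
t 19.42 p [0.4698 0.3799 0.0657] toolx [-0.934 -0.358  0.003] tooly [-0.358  0.934 -0.001] z [-0.003 -0.002 -1.   ] q6 -1.37 w 0.748
spin -0.0022 dp [-0.005 -0.004  0.295]
```

>>> apply_moves --motion '[{"fingers":0.5,"dp":[-0.005,-0.004,0.1],"spin":0},{"fingers":0.5,"dp":[0,0,0.1],"spin":0},{"fingers":0.5,"dp":[0,0,0.07],"spin":0},{"fingers":0.5,"dp":[0,0,0.025],"spin":0},{"fingers":0.5,"dp":[0,0,0],"spin":0}]'

```text
clock: 19.88
eef_pos: [0.4726, 0.3798, -0.0064]
tool_rot: [-0.572, 3.088, 0.0]
wrist_force: [-0.3, 0.3, -0.4]
gripper_width: 0.748
gripper_force: 0.0
```

>>> apply_moves --motion '[{"fingers":-1,"dp":[0,0,0],"spin":0},{"fingers":-1,"dp":[0,0,0],"spin":0},{"fingers":-1,"dp":[0,0,0],"spin":0},{"fingers":-1,"dp":[0,0,0],"spin":0},{"fingers":-1,"dp":[0,0,0],"spin":0}]'

```text
clock: 20.3
eef_pos: [0.473, 0.3803, -0.005]
tool_rot: [-0.572, 3.086, 0.002]
wrist_force: [-0.6, -1.5, 7.1]
gripper_width: 0.475
gripper_force: 39.9
```

>>> apply_moves --motion '[{"fingers":-1,"dp":[0,0,-0.08],"spin":0},{"fingers":-1,"dp":[0,0,-0.14],"spin":0},{"fingers":-1,"dp":[0,0,-0.15],"spin":0},{"fingers":-1,"dp":[0,0,-0.15],"spin":0},{"fingers":-1,"dp":[0,0,-0.15],"spin":0}]'

```text
clock: 20.72
eef_pos: [0.4719, 0.3797, 0.1635]
tool_rot: [-0.572, 3.087, 0.001]
wrist_force: [0.4, -0.2, -1.7]
gripper_width: 0.471
gripper_force: 41.2
```

Run:
```python
from det import *
o=st(); print(o['gripper_force'],o['wrist_force'])
```

```text
t 20.72 p [0.4719 0.3797 0.1635] toolx [-0.934 -0.358 -0.002] tooly [-0.358  0.934  0.   ] z [ 0.001  0.001 -1.   ] q6 -1.37 w 0.471
41.194435358047485 [ 0.43054079 -0.22225549 -1.65036889]
```

>>> apply_moves --motion '[{"fingers":-1,"dp":[0.08,-0.08,0],"spin":0},{"fingers":-1,"dp":[0.08,-0.12,0],"spin":0},{"fingers":-1,"dp":[0.08,-0.14,0],"spin":0},{"fingers":-1,"dp":[0.08,-0.14,0],"spin":0},{"fingers":-1,"dp":[0,-0.15,0],"spin":0}]'

```text
clock: 21.13
eef_pos: [0.4508, 0.2023, 0.1617]
tool_rot: [-0.575, 3.089, -0.0]
wrist_force: [1.9, 1.1, 0.3]
gripper_width: 0.475
gripper_force: 41.2
```

>>> apply_moves --motion '[{"fingers":-1,"dp":[0,-0.15,0],"spin":0},{"fingers":-1,"dp":[0,-0.15,0],"spin":0},{"fingers":-1,"dp":[0,-0.15,0],"spin":0},{"fingers":-1,"dp":[0,-0.15,0],"spin":0},{"fingers":-1,"dp":[0,-0.15,0],"spin":0}]'

```text
clock: 21.55
eef_pos: [0.5215, 0.0271, 0.1618]
tool_rot: [-0.572, 3.087, -0.001]
wrist_force: [0.4, 0.4, -0.9]
gripper_width: 0.474
gripper_force: 41.2
```

>>> apply_moves --motion '[{"fingers":-1,"dp":[0,-0.09,0],"spin":0.065},{"fingers":-1,"dp":[0,0,0],"spin":0.065},{"fingers":-1,"dp":[0,0,0],"spin":0.065},{"fingers":-1,"dp":[0,0,0],"spin":0.065},{"fingers":-1,"dp":[0,0,0],"spin":0.064}]'

```text
clock: 21.97
eef_pos: [0.5292, 0.0077, 0.1616]
tool_rot: [0.232, 3.131, -0.0]
wrist_force: [0.2, 0.5, -1.4]
gripper_width: 0.468
gripper_force: 41.2
```

Run:
```python
from det import *
o=st(); go([.5266,.0069,.014],172,o)
```

```text
t 21.97 p [0.5292 0.0077 0.1616] toolx [-0.989  0.148 -0.002] tooly [0.148 0.989 0.   ] z [ 0.002 -0.    -1.   ] q6 -1.53 w 0.468
spin -0.0055 dp [ 0.01  -0.005  0.59 ]
```

>>> apply_moves --motion '[{"fingers":-1,"dp":[0.01,-0.004,0.12],"spin":-0.005},{"fingers":-1,"dp":[0,0,0.14],"spin":0},{"fingers":-1,"dp":[0,0,0.14],"spin":0},{"fingers":-1,"dp":[0,0,0.12],"spin":0},{"fingers":-1,"dp":[0,0,0.07],"spin":0}]'

```text
clock: 22.38
eef_pos: [0.526, 0.0074, 0.0114]
tool_rot: [-0.211, -3.134, 0.0]
wrist_force: [-7.5, 0.5, 71.8]
gripper_width: 0.476
gripper_force: 62.9
```

>>> apply_moves --motion '[{"fingers":-1,"dp":[0,0,0],"spin":0},{"fingers":-1,"dp":[0,0,0],"spin":0},{"fingers":0.5,"dp":[0,0,0],"spin":0},{"fingers":0.5,"dp":[0,0,0],"spin":0},{"fingers":0.5,"dp":[0,0,0],"spin":0}]'

```text
clock: 22.8
eef_pos: [0.5269, 0.0073, 0.0139]
tool_rot: [0.211, 3.132, -0.0]
wrist_force: [-0.2, -1.1, -0.6]
gripper_width: 0.752
gripper_force: 0.0
```

>>> apply_moves --motion '[{"fingers":0.5,"dp":[0,0,-0.08],"spin":0},{"fingers":0.5,"dp":[0,0,-0.14],"spin":0},{"fingers":0.5,"dp":[0,0,-0.14],"spin":0},{"fingers":0.5,"dp":[0,0,-0.12],"spin":0},{"fingers":0.5,"dp":[0,0,-0.1],"spin":0}]'

```text
clock: 23.22
eef_pos: [0.5266, 0.0074, 0.1609]
tool_rot: [0.211, 3.132, -0.0]
wrist_force: [-0.2, 0.4, 0.0]
gripper_width: 0.749
gripper_force: 0.0
```

>>> apply_moves --motion '[{"fingers":0.5,"dp":[0,0,0],"spin":-0.056},{"fingers":0.5,"dp":[0,0,0],"spin":-0.056},{"fingers":0.5,"dp":[0,0,0],"spin":-0.055},{"fingers":0.5,"dp":[0,0,0],"spin":-0.055},{"fingers":0.5,"dp":[0.05,0.12,0],"spin":0}]'

```text
clock: 23.63
eef_pos: [0.5102, 0.0318, 0.1586]
tool_rot: [-0.34, 3.119, -0.002]
wrist_force: [-0.5, 0.6, -1.0]
gripper_width: 0.748
gripper_force: 0.0
```

>>> apply_moves --motion '[{"fingers":0.5,"dp":[0.06,0.14,0],"spin":0},{"fingers":0.5,"dp":[0.06,0.14,0],"spin":0},{"fingers":0.5,"dp":[0.06,0.14,0],"spin":0},{"fingers":0.5,"dp":[0.06,0.13,0],"spin":0},{"fingers":0.5,"dp":[0,0,0],"spin":0}]'

```text
clock: 24.05
eef_pos: [0.4164, 0.1588, 0.1585]
tool_rot: [0.341, -3.123, -0.001]
wrist_force: [1.0, -0.2, 0.9]
gripper_width: 0.748
gripper_force: 0.0
```

Run:
```python
from det import *
o,l=pads()
for m,y,a,b in l: print(np.round(m,4),round(y,1),round(a,3),round(b,3))
o=st(); go([.4208,.1553,-.005],192,o); snap('wrist','w8.png')
```

```text
[ 0.4303 -0.3883] 32.6 0.041 0.056
[ 0.5983 -0.3872] -10.2 0.04 0.057
[ 0.6465 -0.2464] -3.6 0.039 0.056
t 24.1 p [0.4183 0.1575 0.1586] toolx [-0.976 -0.216 -0.001] tooly [-0.216  0.976 -0.   ] z [ 0.001  0.    -1.   ] q6 -1.58 w 0.752
spin 0.0055 dp [-0.008 -0.011  0.654]
```

>>> apply_moves --motion '[{"fingers":0.5,"dp":[-0.008,-0.011,0.12],"spin":0.005},{"fingers":0.5,"dp":[0,0,0.14],"spin":0},{"fingers":0.5,"dp":[0,0,0.14],"spin":0},{"fingers":0.5,"dp":[0,0,0.12],"spin":0},{"fingers":0.5,"dp":[0,0,0.08],"spin":0}]'

```text
clock: 24.57
eef_pos: [0.4229, 0.1523, 0.0055]
tool_rot: [0.321, -3.124, 0.0]
wrist_force: [0.5, 0.1, 0.5]
gripper_width: 0.756
gripper_force: 0.0
```

>>> apply_moves --motion '[{"fingers":0.5,"dp":[0,0,0.03],"spin":0},{"fingers":0.5,"dp":[0,0,0.018],"spin":0},{"fingers":0.5,"dp":[0,0,0],"spin":0},{"fingers":-1,"dp":[0,0,0],"spin":0},{"fingers":-1,"dp":[0,0,0],"spin":0}]'

```text
clock: 24.98
eef_pos: [0.4233, 0.1534, -0.0032]
tool_rot: [-0.323, 3.123, 0.0]
wrist_force: [-0.7, -2.6, 20.4]
gripper_width: 0.482
gripper_force: 20.4
```

>>> apply_moves --motion '[{"fingers":-1,"dp":[0,0,0],"spin":0},{"fingers":-1,"dp":[0,0,0],"spin":0},{"fingers":-1,"dp":[0,0,0],"spin":0}]'

```text
clock: 25.23
eef_pos: [0.4233, 0.1534, -0.0028]
tool_rot: [-0.323, 3.122, 0.0]
wrist_force: [-0.2, -2.9, 7.3]
gripper_width: 0.47
gripper_force: 39.3
```

>>> apply_moves --motion '[{"fingers":-1,"dp":[0,0,-0.08],"spin":0},{"fingers":-1,"dp":[0,0,-0.14],"spin":0},{"fingers":-1,"dp":[0,0,-0.15],"spin":0},{"fingers":-1,"dp":[0,0,-0.15],"spin":0},{"fingers":-1,"dp":[0,0,-0.15],"spin":0}]'

```text
clock: 25.65
eef_pos: [0.422, 0.1533, 0.1661]
tool_rot: [-0.323, 3.123, 0.0]
wrist_force: [0.5, 0.6, -1.0]
gripper_width: 0.466
gripper_force: 40.7
```

Run:
```python
from det import *
o=st(); print(o['gripper_force']); go([.5266,.0069,.014],192,o)
```

```text
t 25.65 p [0.422  0.1533 0.1661] toolx [-0.979 -0.205 -0.001] tooly [-0.205  0.979 -0.   ] z [ 0.001  0.    -1.   ] q6 -1.58 w 0.466
40.70475518703461
spin -0.002 dp [-0.287 -0.66   0.608]
```

>>> apply_moves --motion '[{"fingers":-1,"dp":[-0.05,-0.1,0],"spin":0},{"fingers":-1,"dp":[-0.06,-0.14,0],"spin":0},{"fingers":-1,"dp":[-0.06,-0.14,0],"spin":0},{"fingers":-1,"dp":[-0.06,-0.14,0],"spin":0},{"fingers":-1,"dp":[-0.057,-0.14,0],"spin":0}]'

```text
clock: 26.07
eef_pos: [0.5273, 0.005, 0.1646]
tool_rot: [-0.324, 3.123, -0.001]
wrist_force: [0.6, 0.5, -1.2]
gripper_width: 0.466
gripper_force: 40.7
```

>>> apply_moves --motion '[{"fingers":-1,"dp":[0,0,0],"spin":0.055},{"fingers":-1,"dp":[0,0,0],"spin":0.055},{"fingers":-1,"dp":[0,0,0],"spin":0.055},{"fingers":-1,"dp":[0,0,0],"spin":0.055},{"fingers":-1,"dp":[0,0,0],"spin":0}]'

```text
clock: 26.48
eef_pos: [0.5264, 0.0065, 0.1642]
tool_rot: [0.225, 3.132, -0.0]
wrist_force: [0.1, 0.9, -1.1]
gripper_width: 0.468
gripper_force: 40.7
```

Run:
```python
from det import *
o=st(); go([.5266,.0069,.032],172,o)
```

```text
t 26.48 p [0.5264 0.0065 0.1642] toolx [-0.99   0.143 -0.001] tooly [ 0.143  0.99  -0.   ] z [ 0.001 -0.    -1.   ] q6 -1.54 w 0.468
spin -0.0024 dp [-0.     0.002  0.529]
```

>>> apply_moves --motion '[{"fingers":-1,"dp":[0,0,0.12],"spin":0},{"fingers":-1,"dp":[0,0,0.14],"spin":0},{"fingers":-1,"dp":[0,0,0.13],"spin":0},{"fingers":-1,"dp":[0,0,0.08],"spin":0},{"fingers":-1,"dp":[0,0,0.04],"spin":0}]'

```text
clock: 26.9
eef_pos: [0.5256, 0.0067, 0.034]
tool_rot: [-0.214, -3.132, -0.0]
wrist_force: [-1.2, 0.6, -1.4]
gripper_width: 0.469
gripper_force: 40.7
```

>>> apply_moves --motion '[{"fingers":-1,"dp":[0,0,0.018],"spin":0},{"fingers":-1,"dp":[0,0,0],"spin":0},{"fingers":0.5,"dp":[0,0,0],"spin":0},{"fingers":0.5,"dp":[0,0,0],"spin":0},{"fingers":0.5,"dp":[0,0,0],"spin":0}]'

```text
clock: 27.32
eef_pos: [0.5271, 0.0065, 0.0324]
tool_rot: [0.218, 3.132, -0.0]
wrist_force: [-0.8, -0.4, 0.3]
gripper_width: 0.749
gripper_force: 0.0
```

>>> apply_moves --motion '[{"fingers":0.5,"dp":[0,0,-0.08],"spin":0},{"fingers":0.5,"dp":[0,0,-0.14],"spin":0},{"fingers":0.5,"dp":[0,0,-0.14],"spin":0},{"fingers":0.5,"dp":[0,0,-0.14],"spin":0},{"fingers":0.5,"dp":[0,0,-0.1],"spin":0}]'

```text
clock: 27.73
eef_pos: [0.5269, 0.0065, 0.185]
tool_rot: [0.218, 3.13, -0.0]
wrist_force: [0.0, -0.1, -0.2]
gripper_width: 0.748
gripper_force: 0.0
```

>>> apply_moves --motion '[{"fingers":0.5,"dp":[0,0,0],"spin":0},{"fingers":0.5,"dp":[0,0,0],"spin":0}]'

```text
clock: 27.9
eef_pos: [0.5269, 0.0066, 0.1831]
tool_rot: [0.218, 3.13, -0.0]
wrist_force: [-0.6, -0.3, -0.0]
gripper_width: 0.748
gripper_force: 0.0
```

Run:
```python
from det import *
o=st(); go([.6472,-.2475,.18],172,o); o,w=snap('wrist','w9.png'); cv2.imwrite('pics/c9.png',w[90:300,150:430,::-1])
o,l=pads()
for m,y,a,b in l: print(np.round(m,4),round(y,1),round(a,3),round(b,3))
```

```text
t 27.9 p [0.5269 0.0066 0.1831] toolx [-0.99   0.139 -0.004] tooly [0.139 0.99  0.   ] z [ 0.004 -0.001 -1.   ] q6 -1.54 w 0.748
spin 0.0003 dp [-0.618 -0.939  0.012]
[ 0.4303 -0.3883] 32.6 0.041 0.056
[ 0.5983 -0.3872] -10.2 0.04 0.057
[ 0.6466 -0.2466] -3.3 0.039 0.056
```

View pics/c9.png

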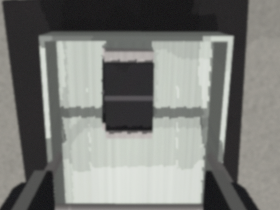

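Three pads are stacked neatly in the near half, at about (128,95) in the crop. The other three haven't moved. C is next.

>>> apply_moves --motion '[{"fingers":0.5,"dp":[-0.06,-0.1,0],"spin":0},{"fingers":0.5,"dp":[-0.08,-0.12,0],"spin":0},{"fingers":0.5,"dp":[-0.08,-0.12,0],"spin":0},{"fingers":0.5,"dp":[-0.08,-0.12,0],"spin":0},{"fingers":0.5,"dp":[-0.08,-0.12,0],"spin":0}]'

```text
clock: 28.42
eef_pos: [0.6005, -0.1517, 0.1796]
tool_rot: [-0.218, -3.132, -0.001]
wrist_force: [0.8, 0.8, 0.4]
gripper_width: 0.749
gripper_force: 0.0
```

>>> apply_moves --motion '[{"fingers":0.5,"dp":[-0.08,-0.12,0],"spin":0},{"fingers":0.5,"dp":[-0.08,-0.12,0],"spin":0},{"fingers":0.5,"dp":[-0.078,-0.119,0],"spin":0},{"fingers":0.5,"dp":[0,0,0],"spin":0.0776},{"fingers":0.5,"dp":[0,0,0],"spin":0.0776}]'

```text
clock: 28.83
eef_pos: [0.6466, -0.2492, 0.1784]
tool_rot: [-0.609, -3.079, -0.001]
wrist_force: [-0.7, 1.0, 1.0]
gripper_width: 0.75
gripper_force: 0.0
```

>>> apply_moves --motion '[{"fingers":0.5,"dp":[0,0,0],"spin":0.0776},{"fingers":0.5,"dp":[0,0,0],"spin":0.0776},{"fingers":0.5,"dp":[0,0,0],"spin":0.0776},{"fingers":0.5,"dp":[0,0,0],"spin":0.0776},{"fingers":0.5,"dp":[0,0,0],"spin":0.0776}]'

```text
clock: 29.25
eef_pos: [0.6464, -0.2472, 0.1792]
tool_rot: [-1.503, -2.755, 0.0]
wrist_force: [0.5, -0.7, 0.2]
gripper_width: 0.75
gripper_force: 0.0
```

>>> apply_moves --motion '[{"fingers":0.5,"dp":[0,0,0],"spin":0.0776},{"fingers":0.5,"dp":[0,0,0],"spin":0.0776},{"fingers":0.5,"dp":[0,0,0],"spin":0.0776},{"fingers":0.5,"dp":[0,0,0],"spin":0.0776},{"fingers":0.5,"dp":[0,0,0],"spin":0.0776}]'

```text
clock: 29.67
eef_pos: [0.6464, -0.2472, 0.1792]
tool_rot: [-2.261, -2.178, 0.002]
wrist_force: [-0.5, 0.3, 0.0]
gripper_width: 0.751
gripper_force: 0.0
```

>>> apply_moves --motion '[{"fingers":0.5,"dp":[0,0,0],"spin":0.0776},{"fingers":0.5,"dp":[0,0,0],"spin":0.0776},{"fingers":0.5,"dp":[0,0,0],"spin":0.0776},{"fingers":0.5,"dp":[0,0,0],"spin":0.0776},{"fingers":0.5,"dp":[0,0,0],"spin":0.0776}]'

```text
clock: 30.08
eef_pos: [0.6464, -0.2472, 0.1792]
tool_rot: [-2.81, -1.399, 0.003]
wrist_force: [0.5, 0.0, 0.1]
gripper_width: 0.748
gripper_force: 0.0
```

>>> apply_moves --motion '[{"fingers":0.5,"dp":[0,0,0],"spin":0.0776},{"fingers":0.5,"dp":[0,0,0],"spin":0.0776},{"fingers":0.5,"dp":[0,0,0],"spin":0.0776},{"fingers":0.5,"dp":[0,0,0],"spin":0.0776},{"fingers":0.5,"dp":[0,0,0],"spin":0.0776}]'

```text
clock: 30.5
eef_pos: [0.6464, -0.2472, 0.1792]
tool_rot: [-3.101, -0.492, 0.004]
wrist_force: [0.7, -0.1, -0.3]
gripper_width: 0.748
gripper_force: 0.0
```

>>> apply_moves --motion '[{"fingers":0.5,"dp":[0,0,0],"spin":0.0776},{"fingers":0.5,"dp":[0,0,0],"spin":0.0776},{"fingers":0.5,"dp":[0,0,0],"spin":0.0776},{"fingers":0.5,"dp":[0,0,0],"spin":0},{"fingers":0.5,"dp":[0,0,0],"spin":0}]'

```text
clock: 30.92
eef_pos: [0.6466, -0.2472, 0.1798]
tool_rot: [-3.14, 0.065, 0.003]
wrist_force: [0.3, 0.0, 1.2]
gripper_width: 0.749
gripper_force: 0.0
```

Run:
```python
from det import *
o=st(); go([.647,-.2473,-.004],-2.8,o)
o,l=pads()
for m,y,a,b in l: print(np.round(m,4),round(y,1),round(a,3),round(b,3))
```

```text
t 30.92 p [ 0.6466 -0.2472  0.1798] toolx [ 0.999 -0.041 -0.002] tooly [-0.041 -0.999 -0.001] z [-0.002  0.001 -1.   ] q6 1.15 w 0.749
spin 0.0049 dp [0.002 0.    0.735]
[0.5273 0.0031] -7.5 0.043 0.058
```

>>> apply_moves --motion '[{"fingers":0.5,"dp":[0.002,0,0.12],"spin":0.005},{"fingers":0.5,"dp":[0,0,0.14],"spin":0},{"fingers":0.5,"dp":[0,0,0.14],"spin":0},{"fingers":0.5,"dp":[0,0,0.14],"spin":0},{"fingers":0.5,"dp":[0,0,0.1],"spin":0}]'

```text
clock: 31.38
eef_pos: [0.6463, -0.2469, 0.0178]
tool_rot: [-3.139, 0.077, 0.004]
wrist_force: [0.1, -0.3, -0.1]
gripper_width: 0.755
gripper_force: 0.0
```

>>> apply_moves --motion '[{"fingers":0.5,"dp":[0,0,0.06],"spin":0},{"fingers":0.5,"dp":[0,0,0.03],"spin":0},{"fingers":0.5,"dp":[0,0,0],"spin":0},{"fingers":-1,"dp":[0,0,0],"spin":0},{"fingers":-1,"dp":[0,0,0],"spin":0}]'

```text
clock: 31.8
eef_pos: [0.6482, -0.2478, 0.0005]
tool_rot: [3.139, -0.082, 0.004]
wrist_force: [-0.0, 0.8, -0.3]
gripper_width: 0.477
gripper_force: 0.0
```

>>> apply_moves --motion '[{"fingers":-1,"dp":[0,0,0],"spin":0},{"fingers":-1,"dp":[0,0,0],"spin":0},{"fingers":-1,"dp":[0,0,0],"spin":0}]'

```text
clock: 32.05
eef_pos: [0.6489, -0.2477, 0.0017]
tool_rot: [3.139, -0.083, 0.007]
wrist_force: [-0.2, 0.9, 5.5]
gripper_width: 0.042
gripper_force: 2.4
```

>>> apply_moves --motion '[{"fingers":-1,"dp":[0,0,-0.08],"spin":0},{"fingers":-1,"dp":[0,0,-0.14],"spin":0},{"fingers":-1,"dp":[0,0,-0.15],"spin":0},{"fingers":-1,"dp":[0,0,-0.15],"spin":0},{"fingers":-1,"dp":[0,0,-0.15],"spin":0}]'

```text
clock: 32.47
eef_pos: [0.6474, -0.2474, 0.1696]
tool_rot: [3.14, -0.083, 0.003]
wrist_force: [0.1, -0.1, -0.6]
gripper_width: 0.001
gripper_force: 0.0
```

Run:
```python
from det import *
o=st(); print(o['gripper_force']); go([.6394,-.0089,.011],-8,o)
```

```text
t 32.47 p [ 0.6474 -0.2474  0.1696] toolx [ 0.999 -0.053  0.002] tooly [-0.053 -0.999  0.001] z [ 0.002 -0.001 -1.   ] q6 1.16 w 0.001
0.0
spin 0.0554 dp [-0.164 -0.94   0.634]
```

It missed: the fingers closed just above the pad because the arm stopped 4 mm high. I'll check the pad and retry lower.

>>> apply_moves --motion '[{"fingers":0.5,"dp":[0,0,0],"spin":0},{"fingers":0.5,"dp":[0,0,0],"spin":0},{"fingers":0.5,"dp":[0,0,0],"spin":0},{"fingers":0.5,"dp":[0,0,0],"spin":0},{"fingers":0.5,"dp":[0,0,0],"spin":0}]'

```text
clock: 32.88
eef_pos: [0.647, -0.2472, 0.1651]
tool_rot: [-3.14, 0.083, 0.003]
wrist_force: [-0.0, 0.3, -0.9]
gripper_width: 0.709
gripper_force: 0.0
```

```bash
cat > wd.py <<'E'
from det import *
def wpad(T=55):
    o=telemetry.get_obs(); im=cams.read_camera('wrist'); g=im.max(2)
    b=cv2.morphologyEx((g<T).astype(np.uint8),cv2.MORPH_OPEN,np.ones((3,3)))
    b=cv2.morphologyEx(b,cv2.MORPH_CLOSE,np.ones((5,5)))
    for c in cv2.findContours(b,cv2.RETR_EXTERNAL,cv2.CHAIN_APPROX_NONE)[0]:
        if cv2.contourArea(c)<300: continue
        q=cv2.boxPoints(cv2.minAreaRect(c)); P=np.array([atz('wrist',p,.01,o)[:2] for p in q]); e=sorted([P[1]-P[0],P[2]-P[1]],key=np.linalg.norm)
        print(np.round(cv2.minAreaRect(c)[0]),np.round(P.mean(0),4),'yaw',np.round((np.degrees(np.arctan2(e[1][1],e[1][0]))+90)%180-90,1),np.round([np.linalg.norm(x) for x in e],3))
E
python3 - <<'E'
from wd import *
o=st(); wpad(); go([.647,-.2473,-.007],-2.8,o)
E
```

```text
t 32.88 p [ 0.647  -0.2472  0.1651] toolx [ 0.999 -0.053 -0.002] tooly [-0.053 -0.999 -0.001] z [-0.002  0.001 -1.   ] q6 1.16 w 0.709
[ 18. 317.] [0.5249 0.0221] yaw 87.4 [0.033 0.035]
[426. 243.] [ 0.5843 -0.3823] yaw 79.0 [0.025 0.043]
[435. 211.] [ 0.6153 -0.3883] yaw 79.0 [0.027 0.043]
[277. 202.] [ 0.6322 -0.2454] yaw 87.0 [0.025 0.039]
[276. 167.] [ 0.6634 -0.2466] yaw 87.0 [0.026 0.039]
[280. 268.] [ 0.5425 -0.2427] yaw 87.0 [0.337 0.472]
spin -0.0026 dp [-0.     0.     0.688]
```

>>> apply_moves --motion '[{"fingers":0.5,"dp":[0,-0.004,0.12],"spin":-0.002},{"fingers":0.5,"dp":[0,0,0.14],"spin":0},{"fingers":0.5,"dp":[0,0,0.14],"spin":0},{"fingers":0.5,"dp":[0,0,0.14],"spin":0},{"fingers":0.5,"dp":[0,0,0.08],"spin":0}]'

```text
clock: 33.35
eef_pos: [0.6457, -0.2456, 0.0065]
tool_rot: [-3.138, 0.078, 0.007]
wrist_force: [-0.8, 0.4, -0.0]
gripper_width: 0.751
gripper_force: 0.0
```

>>> apply_moves --motion '[{"fingers":0.5,"dp":[0,0,0.04],"spin":0},{"fingers":0.5,"dp":[0,0,0.02],"spin":0},{"fingers":0.5,"dp":[0,0,0.008],"spin":0},{"fingers":0.5,"dp":[0,0,0],"spin":0},{"fingers":0.5,"dp":[0,0,0],"spin":0}]'

```text
clock: 33.77
eef_pos: [0.6481, -0.2467, -0.0043]
tool_rot: [3.14, -0.078, 0.003]
wrist_force: [0.4, 0.5, -0.2]
gripper_width: 0.753
gripper_force: 0.0
```

>>> apply_moves --motion '[{"fingers":0.5,"dp":[0,0,0.014],"spin":0},{"fingers":0.5,"dp":[0,0,0],"spin":0},{"fingers":-1,"dp":[0,0,0],"spin":0},{"fingers":-1,"dp":[0,0,0],"spin":0},{"fingers":-1,"dp":[0,0,0],"spin":0}]'

```text
clock: 34.18
eef_pos: [0.6477, -0.2465, -0.0087]
tool_rot: [3.14, -0.078, 0.001]
wrist_force: [-0.9, 0.2, 4.5]
gripper_width: 0.478
gripper_force: 41.1
```

>>> apply_moves --motion '[{"fingers":-1,"dp":[0,0,0],"spin":0},{"fingers":-1,"dp":[0,0,0],"spin":0}]'

```text
clock: 34.35
eef_pos: [0.6477, -0.2465, -0.0087]
tool_rot: [3.14, -0.078, 0.001]
wrist_force: [-1.1, 0.5, 6.1]
gripper_width: 0.479
gripper_force: 41.2
```

Run:
```python
from det import *
o=st(); print(o['gripper_force']); go([.6394,-.0089,.165],-8,o)
```

```text
t 34.35 p [ 0.6477 -0.2465 -0.0087] toolx [ 0.999 -0.05   0.001] tooly [-0.05  -0.999  0.   ] z [ 0.001 -0.    -1.   ] q6 1.16 w 0.479
41.16517201066017
spin 0.0572 dp [-0.165 -0.937 -0.695]
```

>>> apply_moves --motion '[{"fingers":-1,"dp":[0,0,-0.08],"spin":0},{"fingers":-1,"dp":[0,0,-0.14],"spin":0},{"fingers":-1,"dp":[0,0,-0.16],"spin":0},{"fingers":-1,"dp":[0,0,-0.16],"spin":0},{"fingers":-1,"dp":[0,0,-0.15],"spin":0.057}]'

```text
clock: 34.77
eef_pos: [0.6472, -0.2463, 0.1651]
tool_rot: [3.134, -0.217, -0.0]
wrist_force: [1.2, -0.9, -1.0]
gripper_width: 0.477
gripper_force: 40.8
```

>>> apply_moves --motion '[{"fingers":-1,"dp":[-0.02,-0.1,0],"spin":0},{"fingers":-1,"dp":[-0.02,-0.13,0],"spin":0},{"fingers":-1,"dp":[-0.02,-0.13,0],"spin":0},{"fingers":-1,"dp":[-0.02,-0.13,0],"spin":0},{"fingers":-1,"dp":[-0.02,-0.13,0],"spin":0}]'

```text
clock: 35.18
eef_pos: [0.6438, -0.088, 0.1631]
tool_rot: [-3.134, 0.219, 0.0]
wrist_force: [0.5, -1.0, -1.1]
gripper_width: 0.478
gripper_force: 40.8
```

>>> apply_moves --motion '[{"fingers":-1,"dp":[-0.02,-0.12,0],"spin":0},{"fingers":-1,"dp":[-0.02,-0.11,0],"spin":0},{"fingers":-1,"dp":[-0.025,-0.087,0],"spin":0},{"fingers":-1,"dp":[0,0,0],"spin":0},{"fingers":-1,"dp":[0,0,0],"spin":0}]'

```text
clock: 35.6
eef_pos: [0.639, -0.0077, 0.1631]
tool_rot: [3.134, -0.216, -0.0]
wrist_force: [-0.2, -1.1, -1.0]
gripper_width: 0.477
gripper_force: 40.8
```

Run:
```python
from det import *
o=st(); print(o['gripper_force']); go([.6394,-.0089,.006],-8,o)
```

```text
t 35.6 p [ 0.639  -0.0077  0.1631] toolx [ 0.991 -0.137 -0.   ] tooly [-0.137 -0.991  0.   ] z [-0. -0. -1.] q6 1.59 w 0.477
40.838710963726044
spin 0.0015 dp [0.002 0.005 0.628]
```

>>> apply_moves --motion '[{"fingers":-1,"dp":[0.002,0.004,0.12],"spin":0},{"fingers":-1,"dp":[0,0,0.14],"spin":0},{"fingers":-1,"dp":[0,0,0.14],"spin":0},{"fingers":-1,"dp":[0,0,0.12],"spin":0},{"fingers":-1,"dp":[0,0,0.07],"spin":0}]'

```text
clock: 36.02
eef_pos: [0.6383, -0.0111, 0.0122]
tool_rot: [3.134, -0.221, -0.006]
wrist_force: [0.8, -0.1, -0.9]
gripper_width: 0.479
gripper_force: 40.8
```

>>> apply_moves --motion '[{"fingers":-1,"dp":[0,0,0.032],"spin":0},{"fingers":-1,"dp":[0,0,0],"spin":0},{"fingers":0.5,"dp":[0,0,0],"spin":0},{"fingers":0.5,"dp":[0,0,0],"spin":0},{"fingers":0.5,"dp":[0,0,0],"spin":0}]'

```text
clock: 36.43
eef_pos: [0.6404, -0.01, 0.0093]
tool_rot: [3.134, -0.219, 0.004]
wrist_force: [-0.1, 0.2, 0.6]
gripper_width: 0.752
gripper_force: 0.0
```

>>> apply_moves --motion '[{"fingers":0.5,"dp":[0,0,-0.08],"spin":0},{"fingers":0.5,"dp":[0,0,-0.14],"spin":0},{"fingers":0.5,"dp":[0,0,-0.14],"spin":0},{"fingers":0.5,"dp":[0,0,-0.14],"spin":0},{"fingers":0.5,"dp":[0,0,-0.14],"spin":0.028}]'

```text
clock: 36.85
eef_pos: [0.6394, -0.0097, 0.1708]
tool_rot: [3.128, -0.287, 0.003]
wrist_force: [0.3, 0.3, -0.2]
gripper_width: 0.747
gripper_force: 0.0
```

>>> apply_moves --motion '[{"fingers":0.5,"dp":[0.01,0.12,0],"spin":0},{"fingers":0.5,"dp":[0.01,0.14,0],"spin":0},{"fingers":0.5,"dp":[0.01,0.14,0],"spin":0},{"fingers":0.5,"dp":[0.01,0.14,0],"spin":0},{"fingers":0.5,"dp":[0.01,0.14,0],"spin":0}]'

```text
clock: 37.27
eef_pos: [0.6206, -0.1807, 0.1694]
tool_rot: [3.128, -0.287, 0.004]
wrist_force: [0.1, 0.3, 0.6]
gripper_width: 0.748
gripper_force: 0.0
```

>>> apply_moves --motion '[{"fingers":0.5,"dp":[0.01,0.14,0],"spin":0},{"fingers":0.5,"dp":[0.01,0.14,0],"spin":0},{"fingers":0.5,"dp":[0.01,0.14,0],"spin":0},{"fingers":0.5,"dp":[0.01,0.14,0],"spin":0},{"fingers":0.5,"dp":[0.016,0.14,0],"spin":0}]'

```text
clock: 37.68
eef_pos: [0.6022, -0.3555, 0.1693]
tool_rot: [3.127, -0.287, 0.003]
wrist_force: [0.4, 0.5, -0.2]
gripper_width: 0.751
gripper_force: 0.0
```

>>> apply_moves --motion '[{"fingers":0.5,"dp":[0.01,0.14,0],"spin":0},{"fingers":0.5,"dp":[0,0,0],"spin":0},{"fingers":0.5,"dp":[0,0,0],"spin":0}]'

```text
clock: 37.93
eef_pos: [0.5981, -0.3905, 0.1685]
tool_rot: [3.127, -0.292, 0.002]
wrist_force: [-0.4, -0.2, -0.4]
gripper_width: 0.751
gripper_force: 0.0
```

Run:
```python
from wd import *
o=st(); wpad(); go([.5988,-.388,-.008],-10.5,o)
o,l=pads()
for m,y,a,b in l: print(np.round(m,4),round(y,1),round(a,3),round(b,3))
```

```text
t 37.93 p [ 0.5981 -0.3905  0.1685] toolx [ 0.983 -0.185  0.001] tooly [-0.185 -0.983  0.001] z [ 0.001 -0.001 -1.   ] q6 1.09 w 0.751
[305. 339.] [ 0.4327 -0.3882] yaw 31.1 [0.042 0.064]
[279. 337.] [ 0.4308 -0.3607] yaw 79.4 [0.208 0.536]
[273. 202.] [ 0.5837 -0.3832] yaw 79.4 [0.025 0.039]
[274. 167.] [ 0.6147 -0.3896] yaw 79.4 [0.027 0.039]
spin -0.0017 dp [ 0.001 -0.01   0.706]
[0.5281 0.0032] -7.5 0.043 0.056
[ 0.639  -0.0127] -9.0 0.035 0.055
```

>>> apply_moves --motion '[{"fingers":0.5,"dp":[0.002,-0.013,0.12],"spin":-0.002},{"fingers":0.5,"dp":[0,0,0.14],"spin":0},{"fingers":0.5,"dp":[0,0,0.14],"spin":0},{"fingers":0.5,"dp":[0,0,0.14],"spin":0},{"fingers":0.5,"dp":[0,0,0.09],"spin":0}]'

```text
clock: 38.45
eef_pos: [0.5995, -0.3831, 0.0076]
tool_rot: [-3.128, 0.28, 0.003]
wrist_force: [0.5, 0.5, -0.1]
gripper_width: 0.752
gripper_force: 0.0
```

>>> apply_moves --motion '[{"fingers":0.5,"dp":[0,0,0.05],"spin":0},{"fingers":0.5,"dp":[0,0,0.02],"spin":0},{"fingers":0.5,"dp":[0,0,0.01],"spin":0},{"fingers":0.5,"dp":[0,0,0],"spin":0},{"fingers":0.5,"dp":[0,0,0],"spin":0}]'

```text
clock: 38.87
eef_pos: [0.6006, -0.3858, -0.008]
tool_rot: [3.128, -0.282, 0.003]
wrist_force: [0.0, -0.1, -0.0]
gripper_width: 0.742
gripper_force: 0.0
```

>>> apply_moves --motion '[{"fingers":-1,"dp":[0,0,0],"spin":0},{"fingers":-1,"dp":[0,0,0],"spin":0},{"fingers":-1,"dp":[0,0,0],"spin":0},{"fingers":-1,"dp":[0,0,0],"spin":0},{"fingers":-1,"dp":[0,0,0],"spin":0}]'

```text
clock: 39.28
eef_pos: [0.6003, -0.3859, -0.0083]
tool_rot: [3.128, -0.283, 0.003]
wrist_force: [-0.8, 1.4, 5.3]
gripper_width: 0.48
gripper_force: 40.6
```

>>> apply_moves --motion '[{"fingers":-1,"dp":[0,0,-0.08],"spin":0},{"fingers":-1,"dp":[0,0,-0.14],"spin":0},{"fingers":-1,"dp":[0,0,-0.16],"spin":0},{"fingers":-1,"dp":[0,0,-0.16],"spin":0},{"fingers":-1,"dp":[0,0,-0.15],"spin":-0.028}]'

```text
clock: 39.7
eef_pos: [0.5997, -0.3855, 0.1655]
tool_rot: [3.134, -0.215, 0.001]
wrist_force: [0.3, -0.2, -1.2]
gripper_width: 0.476
gripper_force: 41.1
```

>>> apply_moves --motion '[{"fingers":-1,"dp":[-0.005,-0.12,0],"spin":0},{"fingers":-1,"dp":[-0.005,-0.14,0],"spin":0},{"fingers":-1,"dp":[-0.005,-0.14,0],"spin":0},{"fingers":-1,"dp":[-0.005,-0.14,0],"spin":0},{"fingers":-1,"dp":[-0.005,-0.14,0],"spin":0}]'

```text
clock: 40.12
eef_pos: [0.6165, -0.2148, 0.1634]
tool_rot: [3.134, -0.215, 0.001]
wrist_force: [-0.0, -0.7, -1.2]
gripper_width: 0.479
gripper_force: 41.1
```

>>> apply_moves --motion '[{"fingers":-1,"dp":[-0.005,-0.14,0],"spin":0},{"fingers":-1,"dp":[-0.005,-0.14,0],"spin":0},{"fingers":-1,"dp":[-0.005,-0.14,0],"spin":0},{"fingers":-1,"dp":[-0.005,-0.14,0],"spin":0},{"fingers":-1,"dp":[-0.005,-0.14,0],"spin":0}]'

```text
clock: 40.53
eef_pos: [0.6342, -0.0404, 0.1634]
tool_rot: [3.134, -0.214, 0.001]
wrist_force: [0.8, -1.2, -1.3]
gripper_width: 0.476
gripper_force: 41.1
```

>>> apply_moves --motion '[{"fingers":-1,"dp":[-0.004,-0.138,0],"spin":0},{"fingers":-1,"dp":[0,0,0],"spin":0},{"fingers":-1,"dp":[0,0,0],"spin":0}]'

```text
clock: 40.78
eef_pos: [0.638, -0.006, 0.1632]
tool_rot: [3.134, -0.209, 0.001]
wrist_force: [0.2, -0.2, -0.6]
gripper_width: 0.48
gripper_force: 41.1
```

Run:
```python
from det import *
o=st(); print(o['gripper_force']); go([.6394,-.0089,.017],-8,o)
```

```text
t 40.78 p [ 0.638  -0.006   0.1632] toolx [ 0.991 -0.133  0.001] tooly [-0.133 -0.991  0.   ] z [ 0.001 -0.    -1.   ] q6 1.59 w 0.48
41.07757106423378
spin 0.004 dp [0.007 0.011 0.585]
```

>>> apply_moves --motion '[{"fingers":-1,"dp":[0.006,0.011,0.12],"spin":0.004},{"fingers":-1,"dp":[0,0,0.14],"spin":0},{"fingers":-1,"dp":[0,0,0.14],"spin":0},{"fingers":-1,"dp":[0,0,0.1],"spin":0},{"fingers":-1,"dp":[0,0,0.05],"spin":0}]'

```text
clock: 41.2
eef_pos: [0.6377, -0.0119, 0.0222]
tool_rot: [3.133, -0.226, -0.006]
wrist_force: [-0.2, 0.1, -1.1]
gripper_width: 0.474
gripper_force: 41.1
```

>>> apply_moves --motion '[{"fingers":-1,"dp":[0,0,0.03],"spin":0},{"fingers":-1,"dp":[0,0,0],"spin":0},{"fingers":0.5,"dp":[0,0,0],"spin":0},{"fingers":0.5,"dp":[0,0,0],"spin":0},{"fingers":0.5,"dp":[0,0,0],"spin":0}]'

```text
clock: 41.62
eef_pos: [0.6399, -0.0108, 0.0193]
tool_rot: [3.133, -0.224, 0.004]
wrist_force: [0.1, -1.1, 0.6]
gripper_width: 0.75
gripper_force: 0.0
```

>>> apply_moves --motion '[{"fingers":0.5,"dp":[0,0,-0.08],"spin":0},{"fingers":0.5,"dp":[0,0,-0.14],"spin":0},{"fingers":0.5,"dp":[0,0,-0.14],"spin":0},{"fingers":0.5,"dp":[0,0,-0.14],"spin":0},{"fingers":0.5,"dp":[0,0,-0.1],"spin":0}]'

```text
clock: 42.03
eef_pos: [0.6397, -0.0106, 0.1722]
tool_rot: [3.133, -0.223, 0.007]
wrist_force: [-0.1, 0.2, -0.2]
gripper_width: 0.749
gripper_force: 0.0
```

>>> apply_moves --motion '[{"fingers":0.5,"dp":[0,0,0],"spin":-0.077},{"fingers":0.5,"dp":[0,0,0],"spin":-0.077},{"fingers":0.5,"dp":[0,0,0],"spin":-0.077},{"fingers":0.5,"dp":[0,0,0],"spin":-0.077},{"fingers":0.5,"dp":[0,0,0],"spin":-0.077}]'

```text
clock: 42.45
eef_pos: [0.6392, -0.0106, 0.1691]
tool_rot: [3.055, 0.729, 0.003]
wrist_force: [0.0, 0.2, 0.0]
gripper_width: 0.75
gripper_force: 0.0
```

>>> apply_moves --motion '[{"fingers":0.5,"dp":[0,0,0],"spin":-0.076},{"fingers":0.5,"dp":[-0.127,0.066,0],"spin":0},{"fingers":0.5,"dp":[-0.128,0.067,0],"spin":0},{"fingers":0.5,"dp":[-0.128,0.067,0],"spin":0},{"fingers":0.5,"dp":[-0.128,0.067,0],"spin":0}]'

```text
clock: 42.87
eef_pos: [0.5683, -0.1376, 0.1689]
tool_rot: [3.008, 0.902, 0.002]
wrist_force: [0.0, -0.3, 1.0]
gripper_width: 0.753
gripper_force: 0.0
```

>>> apply_moves --motion '[{"fingers":0.5,"dp":[-0.128,0.067,0],"spin":0},{"fingers":0.5,"dp":[-0.128,0.067,0],"spin":0},{"fingers":0.5,"dp":[-0.128,0.067,0],"spin":0},{"fingers":0.5,"dp":[-0.128,0.067,0],"spin":0},{"fingers":0.5,"dp":[-0.128,0.067,0],"spin":0}]'

```text
clock: 43.28
eef_pos: [0.4804, -0.2959, 0.169]
tool_rot: [3.008, 0.901, 0.002]
wrist_force: [0.3, -0.6, -0.0]
gripper_width: 0.751
gripper_force: 0.0
```

>>> apply_moves --motion '[{"fingers":0.5,"dp":[-0.128,0.067,0],"spin":0},{"fingers":0.5,"dp":[-0.128,0.067,0],"spin":0},{"fingers":0.5,"dp":[-0.128,0.067,0],"spin":0},{"fingers":0.5,"dp":[0,0,0],"spin":0},{"fingers":0.5,"dp":[0,0,0],"spin":0}]'

```text
clock: 43.7
eef_pos: [0.4279, -0.3907, 0.1686]
tool_rot: [3.01, 0.896, 0.001]
wrist_force: [0.1, 0.0, 1.0]
gripper_width: 0.754
gripper_force: 0.0
```

Run:
```python
from wd import *
o=st(); wpad(); go([.4308,-.389,-.008],33.5,o)
o,l=pads()
for m,y,a,b in l: print(np.round(m,4),round(y,1),round(a,3),round(b,3))
```

```text
t 43.7 p [ 0.4279 -0.3907  0.1686] toolx [0.837 0.547 0.   ] tooly [ 0.547 -0.837  0.002] z [ 0.001 -0.001 -1.   ] q6 0.14 w 0.754
[280. 340.] [ 0.2835 -0.4871] yaw -56.9 [0.202 0.539]
[277. 196.] [ 0.418 -0.396] yaw -56.8 [0.025 0.039]
[277. 162.] [ 0.4443 -0.3789] yaw -56.8 [0.027 0.04 ]
spin -0.0039 dp [0.014 0.001 0.707]
```

>>> apply_moves --motion '[{"fingers":0.5,"dp":[0.014,0,0.12],"spin":-0.002},{"fingers":0.5,"dp":[0,0,0.14],"spin":0},{"fingers":0.5,"dp":[0,0,0.14],"spin":0},{"fingers":0.5,"dp":[0,0,0.14],"spin":0},{"fingers":0.5,"dp":[0,0,0.09],"spin":0}]'

```text
clock: 44.22
eef_pos: [0.432, -0.3853, 0.0078]
tool_rot: [-3.006, -0.908, 0.001]
wrist_force: [-0.6, -0.1, 0.7]
gripper_width: 0.75
gripper_force: 0.0
```

>>> apply_moves --motion '[{"fingers":0.5,"dp":[0,0,0.05],"spin":0},{"fingers":0.5,"dp":[0,0,0.02],"spin":0},{"fingers":0.5,"dp":[0,0,0.006],"spin":0},{"fingers":0.5,"dp":[0,0,0],"spin":0},{"fingers":0.5,"dp":[0,0,0],"spin":0}]'

```text
clock: 44.63
eef_pos: [0.4323, -0.3877, -0.0073]
tool_rot: [3.006, 0.905, 0.001]
wrist_force: [0.0, -0.1, 0.0]
gripper_width: 0.743
gripper_force: 0.0
```

>>> apply_moves --motion '[{"fingers":-1,"dp":[0,0,0],"spin":0},{"fingers":-1,"dp":[0,0,0],"spin":0},{"fingers":-1,"dp":[0,0,0],"spin":0},{"fingers":-1,"dp":[0,0,0],"spin":0},{"fingers":-1,"dp":[0,0,0],"spin":0}]'

```text
clock: 45.05
eef_pos: [0.432, -0.3877, -0.0075]
tool_rot: [3.007, 0.905, 0.001]
wrist_force: [-0.1, 2.0, 7.2]
gripper_width: 0.476
gripper_force: 40.0
```

Gripped. I'll lift it, return to the far half, then spin to -8°.

>>> apply_moves --motion '[{"fingers":-1,"dp":[0,0,-0.08],"spin":0},{"fingers":-1,"dp":[0,0,-0.14],"spin":0},{"fingers":-1,"dp":[0,0,-0.16],"spin":0},{"fingers":-1,"dp":[0,0,-0.16],"spin":0},{"fingers":-1,"dp":[0,0,-0.16],"spin":0}]'

```text
clock: 45.47
eef_pos: [0.4313, -0.387, 0.1686]
tool_rot: [3.008, 0.905, 0.0]
wrist_force: [0.7, -0.2, -1.0]
gripper_width: 0.474
gripper_force: 41.4
```

>>> apply_moves --motion '[{"fingers":-1,"dp":[0.1,-0.06,0],"spin":0},{"fingers":-1,"dp":[0.13,-0.067,0],"spin":0},{"fingers":-1,"dp":[0.13,-0.067,0],"spin":0},{"fingers":-1,"dp":[0.13,-0.067,0],"spin":0},{"fingers":-1,"dp":[0.13,-0.067,0],"spin":0}]'

```text
clock: 45.88
eef_pos: [0.5161, -0.2319, 0.1669]
tool_rot: [3.008, 0.904, 0.001]
wrist_force: [0.8, -0.9, -0.7]
gripper_width: 0.473
gripper_force: 41.4
```

>>> apply_moves --motion '[{"fingers":-1,"dp":[0.13,-0.067,0],"spin":0},{"fingers":-1,"dp":[0.13,-0.067,0],"spin":0},{"fingers":-1,"dp":[0.13,-0.067,0],"spin":0},{"fingers":-1,"dp":[0.13,-0.067,0],"spin":0},{"fingers":-1,"dp":[0.13,-0.067,0],"spin":0}]'

```text
clock: 46.3
eef_pos: [0.6055, -0.0721, 0.1668]
tool_rot: [3.008, 0.905, 0.001]
wrist_force: [0.7, -1.2, -0.5]
gripper_width: 0.477
gripper_force: 41.4
```

>>> apply_moves --motion '[{"fingers":-1,"dp":[0.13,-0.067,0],"spin":0},{"fingers":-1,"dp":[0.13,-0.067,0],"spin":0},{"fingers":-1,"dp":[0,0,0],"spin":0.077},{"fingers":-1,"dp":[0,0,0],"spin":0.077},{"fingers":-1,"dp":[0,0,0],"spin":0.077}]'

```text
clock: 46.72
eef_pos: [0.6406, -0.0091, 0.1665]
tool_rot: [3.123, 0.341, 0.0]
wrist_force: [0.3, -0.7, -1.2]
gripper_width: 0.474
gripper_force: 41.4
```

>>> apply_moves --motion '[{"fingers":-1,"dp":[0,0,0],"spin":0.077},{"fingers":-1,"dp":[0,0,0],"spin":0.077},{"fingers":-1,"dp":[0,0,0],"spin":0.077},{"fingers":-1,"dp":[0,0,0],"spin":0},{"fingers":-1,"dp":[0,0,0],"spin":0}]'

```text
clock: 47.13
eef_pos: [0.6405, -0.0101, 0.1666]
tool_rot: [3.134, -0.215, 0.001]
wrist_force: [0.7, -0.4, -0.3]
gripper_width: 0.476
gripper_force: 41.4
```

Run:
```python
from det import *
o=st(); print(o['gripper_force']); go([.6394,-.0089,.026],-8,o)
```

```text
t 47.13 p [ 0.6405 -0.0101  0.1666] toolx [ 0.991 -0.137  0.   ] tooly [-0.137 -0.991  0.   ] z [ 0. -0. -1.] q6 1.59 w 0.476
41.38297811150551
spin 0.0015 dp [-0.005 -0.004  0.562]
```

>>> apply_moves --motion '[{"fingers":-1,"dp":[-0.004,-0.003,0.12],"spin":0},{"fingers":-1,"dp":[0,0,0.14],"spin":0},{"fingers":-1,"dp":[0,0,0.13],"spin":0},{"fingers":-1,"dp":[0,0,0.09],"spin":0},{"fingers":-1,"dp":[0,0,0.05],"spin":0}]'

```text
clock: 47.55
eef_pos: [0.6386, -0.0091, 0.031]
tool_rot: [-3.134, 0.215, 0.005]
wrist_force: [0.1, -0.7, -0.8]
gripper_width: 0.474
gripper_force: 41.4
```

>>> apply_moves --motion '[{"fingers":-1,"dp":[0,0,0.025],"spin":0},{"fingers":-1,"dp":[0,0,0],"spin":0},{"fingers":0.5,"dp":[0,0,0],"spin":0},{"fingers":0.5,"dp":[0,0,0],"spin":0},{"fingers":0.5,"dp":[0,0,0],"spin":0}]'

```text
clock: 47.97
eef_pos: [0.6405, -0.0092, 0.029]
tool_rot: [3.134, -0.22, 0.004]
wrist_force: [-0.8, 0.4, -0.2]
gripper_width: 0.748
gripper_force: 0.0
```

>>> apply_moves --motion '[{"fingers":0.5,"dp":[0,0,-0.08],"spin":0},{"fingers":0.5,"dp":[0,0,-0.14],"spin":0},{"fingers":0.5,"dp":[0,0,-0.15],"spin":0},{"fingers":0.5,"dp":[0,0,-0.15],"spin":0},{"fingers":0.5,"dp":[0,0,-0.15],"spin":0}]'

```text
clock: 48.38
eef_pos: [0.6395, -0.0091, 0.1979]
tool_rot: [3.134, -0.221, 0.002]
wrist_force: [0.6, -0.2, 0.9]
gripper_width: 0.751
gripper_force: 0.0
```

>>> apply_moves --motion '[{"fingers":1,"dp":[0,0,-0.15],"spin":-0.077},{"fingers":1,"dp":[0,0,-0.15],"spin":-0.077},{"fingers":1,"dp":[0,0,0],"spin":-0.077},{"fingers":1,"dp":[0,0,0],"spin":-0.077},{"fingers":1,"dp":[0,0,0],"spin":-0.077}]'

```text
clock: 48.8
eef_pos: [0.6397, -0.0091, 0.272]
tool_rot: [3.054, 0.731, 0.004]
wrist_force: [-0.7, 0.1, -0.4]
gripper_width: 1.003
gripper_force: 0.0
```

>>> apply_moves --motion '[{"fingers":1,"dp":[0,0,0],"spin":-0.077},{"fingers":1,"dp":[0,0,0],"spin":-0.077},{"fingers":1,"dp":[0,0,0],"spin":-0.077},{"fingers":1,"dp":[0,0,0],"spin":-0.077},{"fingers":1,"dp":[0,0,0],"spin":-0.077}]'

```text
clock: 49.22
eef_pos: [0.6396, -0.0091, 0.2711]
tool_rot: [2.698, 1.608, 0.002]
wrist_force: [-0.0, 0.2, 0.3]
gripper_width: 1.002
gripper_force: 0.0
```

>>> apply_moves --motion '[{"fingers":1,"dp":[0,0,0],"spin":-0.077},{"fingers":1,"dp":[0,0,0],"spin":-0.077},{"fingers":1,"dp":[0,0,0],"spin":-0.076},{"fingers":1,"dp":[0,-0.11,0],"spin":0},{"fingers":1,"dp":[0,-0.11,0],"spin":0}]'

```text
clock: 49.63
eef_pos: [0.5848, -0.0014, 0.2702]
tool_rot: [2.371, 2.06, 0.001]
wrist_force: [-0.5, 0.3, 0.5]
gripper_width: 1.004
gripper_force: 0.0
```

>>> apply_moves --motion '[{"fingers":1,"dp":[0,0,0],"spin":0},{"fingers":1,"dp":[0,0,0],"spin":0},{"fingers":1,"dp":[0,0,0],"spin":0}]'

```text
clock: 49.88
eef_pos: [0.5858, -0.0015, 0.271]
tool_rot: [2.371, 2.059, 0.002]
wrist_force: [-0.2, 0.3, 0.2]
gripper_width: 0.997
gripper_force: 0.0
```

Run:
```python
from wd import *
o=st(); go([.5826,-.0022,.099],82.1,o); wpad(); o,w=snap('wrist','w11.png')
print([proj('wrist',[.583+.139*y,-.001+.99*y,.124],o) for y in (-.06,.06)])
g=w[:,:,:].max(2).astype(int)
for r in (120,150,180,210): print(r, g[r,255:305])
```

```text
t 49.88 p [ 0.5858 -0.0015  0.271 ] toolx [ 0.14  0.99 -0.  ] tooly [ 0.99  -0.14   0.002] z [ 0.002 -0.    -1.   ] q6 0.03 w 0.997
spin -0.0019 dp [-0.005 -0.012  0.688]
[280. 344.] [ 0.5515 -0.2599] yaw -8.1 [0.257 0.722]
[327. 168.] [ 0.6423 -0.0136] yaw -9.5 [0.043 0.061]
[224. 168.] [0.5214 0.0031] yaw -8.1 [0.045 0.061]
[274. 156.] [0.5806 0.0017] yaw -6.1 [0.213 0.271]
[array([275.34514976, 251.81285447]), array([274.7901394 , 116.10979279])]
120 [173 173 174 174 175 174 174 174 175 174 176 173 164 141 122 128 142 153
 166 181 190 182 166 153 145 154 179 191 193 193 193 195 194 194 195 195
 195 194 195 196 195 196 196 196 197 196 197 198 197 197]
150 [136 150 152 153 153 163 183 192 196 200 200 194 185 160 129 124 133 143
 156 168 177 176 163 149 142 154 180 192 194 187 168 140 119 110 105 104
 105 122 155 171 172 174 173 170 154 123  85  59  49  47]
180 [ 95  94  97  96 112 146 178 190 192 196 204 214 215 197 154 131 139 151
 162 173 179 176 165 155 148 158 182 193 191 175 148 130 120 112 107 104
 118 147 167 174 174 173 160 132  97  64  43  41  38  39]
210 [181 183 182 181 178 175 170 169 169 169 168 169 169 157 129 104 101 103
 106 109 111 108 103 103 112 142 172 181 184 183 181 181 182 182 182 183
 184 185 184 184 184 184 182 183 182 182 183 183 186 186]
```

Six pads are in, in balanced stacks at (224,168) and (327,168), and the bar is where expected (column 274). I'll grasp the handle.

>>> apply_moves --motion '[{"fingers":1,"dp":[-0.005,-0.012,0.12],"spin":-0.002},{"fingers":1,"dp":[0,0,0.14],"spin":0},{"fingers":1,"dp":[0,0,0.14],"spin":0},{"fingers":1,"dp":[0,0,0.13],"spin":0},{"fingers":1,"dp":[0,0,0.08],"spin":0}]' --newtons 90

```text
clock: 50.4
eef_pos: [0.5815, -0.0023, 0.1141]
tool_rot: [-2.368, -2.062, 0.003]
wrist_force: [0.1, 0.3, 0.6]
gripper_width: 0.999
gripper_force: 0.0
```

>>> apply_moves --motion '[{"fingers":1,"dp":[0,0,0.05],"spin":0},{"fingers":1,"dp":[0,0,0.03],"spin":0},{"fingers":1,"dp":[0,0,0],"spin":0},{"fingers":1,"dp":[0,0,0],"spin":0}]'

```text
clock: 50.73
eef_pos: [0.5826, -0.0023, 0.0976]
tool_rot: [2.369, 2.063, 0.0]
wrist_force: [-0.5, -0.4, -0.0]
gripper_width: 1.001
gripper_force: 0.0
```

Run:
```python
from det import *
o=st(); go([.5826,-.0022,.0985],82.1,o)
```

```text
t 50.73 p [ 0.5826 -0.0023  0.0976] toolx [ 0.137  0.991 -0.   ] tooly [ 0.991 -0.137  0.   ] z [ 0. -0. -1.] q6 0.02 w 1.001
spin 0.0 dp [ 0.001 -0.    -0.004]
```

>>> apply_moves --motion '[{"fingers":-1,"dp":[0,0,0],"spin":0},{"fingers":-1,"dp":[0,0,0],"spin":0},{"fingers":-1,"dp":[0,0,0],"spin":0},{"fingers":-1,"dp":[0,0,0],"spin":0},{"fingers":-1,"dp":[0,0,0],"spin":0}]'

```text
clock: 51.15
eef_pos: [0.5823, -0.0022, 0.0979]
tool_rot: [2.369, 2.063, 0.001]
wrist_force: [0.3, -0.3, -0.4]
gripper_width: 0.301
gripper_force: 0.0
```

>>> apply_moves --motion '[{"fingers":-1,"dp":[0,0,0],"spin":0},{"fingers":-1,"dp":[0,0,0],"spin":0},{"fingers":-1,"dp":[0,0,0],"spin":0},{"fingers":-1,"dp":[0,0,0],"spin":0},{"fingers":-1,"dp":[0,0,0],"spin":0}]'

```text
clock: 51.57
eef_pos: [0.5824, -0.0023, 0.0978]
tool_rot: [2.369, 2.063, 0.001]
wrist_force: [-1.2, -0.4, 5.7]
gripper_width: 0.079
gripper_force: 88.0
```

>>> apply_moves --motion '[{"fingers":-1,"dp":[0,0,-0.02],"spin":0},{"fingers":-1,"dp":[0,0,-0.04],"spin":0},{"fingers":-1,"dp":[0,0,-0.06],"spin":0},{"fingers":-1,"dp":[0,0,-0.08],"spin":0},{"fingers":-1,"dp":[0,0,-0.08],"spin":0}]'

```text
clock: 51.98
eef_pos: [0.5814, -0.0021, 0.1678]
tool_rot: [-2.368, -2.062, 0.003]
wrist_force: [-0.5, 1.0, -8.7]
gripper_width: 0.079
gripper_force: 88.0
```

>>> apply_moves --motion '[{"fingers":-1,"dp":[0,0,-0.08],"spin":0},{"fingers":-1,"dp":[0,0,-0.08],"spin":0},{"fingers":-1,"dp":[0,0,-0.05],"spin":0},{"fingers":-1,"dp":[0,0,0],"spin":0},{"fingers":-1,"dp":[0,0,0],"spin":0}]'

```text
clock: 52.4
eef_pos: [0.5817, -0.0022, 0.22]
tool_rot: [2.369, 2.063, -0.0]
wrist_force: [-0.9, 0.2, -8.8]
gripper_width: 0.081
gripper_force: 88.0
```

Run:
```python
from det import *
o=st(); print(o['wrist_force'],o['wrist_torque'],o['gripper_force']); go([.443,.13,.2215],82.1,o)
snap('wrist','w12.png')
```

```text
t 52.4 p [ 0.5817 -0.0022  0.22  ] toolx [ 0.137  0.991 -0.   ] tooly [ 0.991 -0.137 -0.   ] z [-0. -0. -1.] q6 0.02 w 0.081
[-0.90457064  0.19319475 -8.77265047] [-0.03582322 -0.01110809  0.00870757] 87.97863721847534
spin 0.0001 dp [ 0.447 -0.622 -0.006]
```

>>> apply_moves --motion '[{"fingers":-1,"dp":[0.02,-0.03,0],"spin":0},{"fingers":-1,"dp":[0.04,-0.06,0],"spin":0},{"fingers":-1,"dp":[0.06,-0.08,0],"spin":0},{"fingers":-1,"dp":[0.06,-0.09,0],"spin":0},{"fingers":-1,"dp":[0.06,-0.09,0],"spin":0}]'

```text
clock: 52.87
eef_pos: [0.5018, 0.0701, 0.2187]
tool_rot: [-2.368, -2.062, 0.003]
wrist_force: [0.8, 0.3, -8.6]
gripper_width: 0.08
gripper_force: 88.0
```

>>> apply_moves --motion '[{"fingers":-1,"dp":[0.06,-0.09,0],"spin":0},{"fingers":-1,"dp":[0.06,-0.08,0],"spin":0},{"fingers":-1,"dp":[0.08,-0.07,0],"spin":0},{"fingers":-1,"dp":[0.08,-0.04,0],"spin":0},{"fingers":-1,"dp":[0.09,-0.02,0],"spin":0}]'

```text
clock: 53.28
eef_pos: [0.4395, 0.1719, 0.2192]
tool_rot: [-2.368, -2.062, 0.004]
wrist_force: [1.5, -0.5, -8.5]
gripper_width: 0.079
gripper_force: 88.1
```

>>> apply_moves --motion '[{"fingers":-1,"dp":[0.09,-0.02,0],"spin":0},{"fingers":-1,"dp":[0.09,-0.02,0],"spin":0},{"fingers":-1,"dp":[0.08,-0.02,0],"spin":0},{"fingers":-1,"dp":[0.06,-0.02,0],"spin":0},{"fingers":-1,"dp":[0.06,0,0],"spin":0}]'

```text
clock: 53.7
eef_pos: [0.4334, 0.269, 0.2188]
tool_rot: [-2.367, -2.064, 0.004]
wrist_force: [0.0, 0.2, -7.6]
gripper_width: 0.08
gripper_force: 88.1
```

>>> apply_moves --motion '[{"fingers":-1,"dp":[0.04,0,0],"spin":0},{"fingers":-1,"dp":[0,0,0],"spin":0},{"fingers":-1,"dp":[0,0,0],"spin":0},{"fingers":-1,"dp":[0,0,0],"spin":0}]'

```text
clock: 54.03
eef_pos: [0.4363, 0.2773, 0.2195]
tool_rot: [-2.369, -2.063, 0.002]
wrist_force: [-0.6, 1.3, -9.0]
gripper_width: 0.082
gripper_force: 88.0
```

Run:
```python
from det import *
o=st(); print(o['wrist_force'],o['gripper_force']); go([.435,.2812,.2205],82.2,o);go([.6102,.2566,.2205],82.2,o)
```

```text
t 54.03 p [0.4363 0.2773 0.2195] toolx [ 0.137  0.991 -0.001] tooly [ 0.991 -0.137 -0.001] z [-0.001 -0.001 -1.   ] q6 0.58 w 0.082
[-0.64134009  1.2875578  -8.97307327] 88.0490505695343
spin -0.0011 dp [ 0.015 -0.007 -0.004]
spin -0.0011 dp [ 0.012  0.7   -0.004]
```

>>> apply_moves --motion '[{"fingers":-1,"dp":[0.012,0.02,0],"spin":-0.001},{"fingers":-1,"dp":[0,0.04,0],"spin":0},{"fingers":-1,"dp":[0,0.06,0],"spin":0},{"fingers":-1,"dp":[0,0.07,0],"spin":0},{"fingers":-1,"dp":[0,0.07,0],"spin":0}]'

```text
clock: 54.45
eef_pos: [0.5032, 0.2714, 0.22]
tool_rot: [2.368, 2.064, 0.001]
wrist_force: [0.4, -0.6, -7.5]
gripper_width: 0.085
gripper_force: 88.0
```

>>> apply_moves --motion '[{"fingers":-1,"dp":[0,0.07,0],"spin":0},{"fingers":-1,"dp":[0,0.07,0],"spin":0},{"fingers":-1,"dp":[0,0.07,0],"spin":0},{"fingers":-1,"dp":[0,0.07,0],"spin":0},{"fingers":-1,"dp":[0,0.06,0],"spin":0}]'

```text
clock: 54.87
eef_pos: [0.5878, 0.2595, 0.2196]
tool_rot: [2.368, 2.064, 0.0]
wrist_force: [0.2, 0.9, -8.1]
gripper_width: 0.078
gripper_force: 88.1
```

>>> apply_moves --motion '[{"fingers":-1,"dp":[0,0.05,0],"spin":0},{"fingers":-1,"dp":[0,0.03,0],"spin":0},{"fingers":-1,"dp":[0,0.02,0],"spin":0},{"fingers":-1,"dp":[0,0,0],"spin":0},{"fingers":-1,"dp":[0,0,0],"spin":0}]'

```text
clock: 55.28
eef_pos: [0.6103, 0.2569, 0.2197]
tool_rot: [-2.368, -2.065, 0.001]
wrist_force: [-0.7, -0.5, -8.4]
gripper_width: 0.078
gripper_force: 88.1
```

Run:
```python
from det import *
o=st(); print(o['wrist_force'],o['gripper_force']); go([.6102,.2566,.174],82.2,o)
o,w=snap('wrist','w13.png'); s=cams.read_camera('side')
c=np.zeros((480,800,3),np.uint8);c[:300,:400]=cv2.resize(w,(400,300));c[:480,400:]=cv2.resize(s[150:342,120:280],(400,480),interpolation=cv2.INTER_CUBIC);cv2.imwrite('pics/c13.png',c[:,:,::-1])
```

```text
t 55.28 p [0.6103 0.2569 0.2197] toolx [ 0.136  0.991 -0.   ] tooly [ 0.991 -0.136 -0.001] z [-0.001 -0.    -1.   ] q6 0.44 w 0.078
[-0.70008078 -0.50642346 -8.4226862 ] 88.059321641922
spin -0.0002 dp [-0.001 -0.     0.183]
```

>>> apply_moves --motion '[{"fingers":-1,"dp":[0,0,0.03],"spin":0},{"fingers":-1,"dp":[0,0,0.04],"spin":0},{"fingers":-1,"dp":[0,0,0.04],"spin":0},{"fingers":-1,"dp":[0,0,0.03],"spin":0},{"fingers":-1,"dp":[0,0,0.02],"spin":0}]'

```text
clock: 55.8
eef_pos: [0.61, 0.257, 0.1781]
tool_rot: [-2.367, -2.065, 0.003]
wrist_force: [1.1, -0.0, -8.0]
gripper_width: 0.083
gripper_force: 88.1
```

>>> apply_moves --motion '[{"fingers":-1,"dp":[0,0,0.01],"spin":0},{"fingers":-1,"dp":[0,0,0],"spin":0},{"fingers":-1,"dp":[0,0,0],"spin":0}]'

```text
clock: 56.05
eef_pos: [0.6107, 0.2571, 0.1775]
tool_rot: [2.367, 2.065, 0.0]
wrist_force: [-0.4, -0.2, -8.2]
gripper_width: 0.079
gripper_force: 88.1
```

>>> apply_moves --motion '[{"fingers":-1,"dp":[0,0,0.008],"spin":0},{"fingers":-1,"dp":[0,0,0],"spin":0}]'

```text
clock: 56.22
eef_pos: [0.6106, 0.2571, 0.1755]
tool_rot: [2.367, 2.065, 0.0]
wrist_force: [0.1, -0.5, -9.1]
gripper_width: 0.079
gripper_force: 88.1
```

>>> apply_moves --motion '[{"fingers":-1,"dp":[0,0,0.006],"spin":0},{"fingers":-1,"dp":[0,0,0],"spin":0}]'

```text
clock: 56.38
eef_pos: [0.6105, 0.2571, 0.1739]
tool_rot: [2.367, 2.065, 0.0]
wrist_force: [0.9, 0.4, -6.8]
gripper_width: 0.085
gripper_force: 88.1
```

>>> apply_moves --motion '[{"fingers":-1,"dp":[0,0,0.004],"spin":0},{"fingers":-1,"dp":[0,0,0],"spin":0}]'

```text
clock: 56.55
eef_pos: [0.6107, 0.2571, 0.1736]
tool_rot: [2.367, 2.065, 0.001]
wrist_force: [-1.5, -0.6, -2.0]
gripper_width: 0.086
gripper_force: 89.0
```

>>> apply_moves --motion '[{"fingers":-1,"dp":[0,0,0.002],"spin":0},{"fingers":-1,"dp":[0,0,0],"spin":0},{"fingers":-1,"dp":[0,0,0],"spin":0}]'

```text
clock: 56.8
eef_pos: [0.6107, 0.2571, 0.1734]
tool_rot: [2.367, 2.065, 0.002]
wrist_force: [-4.0, -1.4, 4.8]
gripper_width: 0.083
gripper_force: 89.4
```

Run:
```python
from det import *
o=st(); print(o['wrist_force'],o['wrist_torque'])
```

```text
t 56.8 p [0.6107 0.2571 0.1734] toolx [0.136 0.991 0.   ] tooly [ 0.991 -0.136  0.001] z [ 0.001  0.    -1.   ] q6 0.44 w 0.083
[-3.97147864 -1.37517369  4.82373312] [-0.254558    0.63874813 -0.08143252]
```

Contact came at exactly the seat height (0.174). I'll release and retreat straight up.

>>> apply_moves --motion '[{"fingers":-1,"dp":[0,0,-0.003],"spin":0},{"fingers":1,"dp":[0,0,0],"spin":0},{"fingers":1,"dp":[0,0,0],"spin":0},{"fingers":1,"dp":[0,0,0],"spin":0},{"fingers":1,"dp":[0,0,0],"spin":0}]'

```text
clock: 57.22
eef_pos: [0.6107, 0.2572, 0.1731]
tool_rot: [2.367, 2.065, 0.001]
wrist_force: [-0.7, -0.7, 1.4]
gripper_width: 0.644
gripper_force: 0.0
```

>>> apply_moves --motion '[{"fingers":1,"dp":[0,0,0],"spin":0},{"fingers":1,"dp":[0,0,0],"spin":0},{"fingers":1,"dp":[0,0,0],"spin":0},{"fingers":1,"dp":[0,0,0],"spin":0}]'

```text
clock: 57.55
eef_pos: [0.6106, 0.2571, 0.1732]
tool_rot: [2.367, 2.065, 0.0]
wrist_force: [0.0, -0.4, 0.1]
gripper_width: 1.0
gripper_force: 0.0
```

>>> apply_moves --motion '[{"fingers":1,"dp":[0,0,-0.04],"spin":0},{"fingers":1,"dp":[0,0,-0.08],"spin":0},{"fingers":1,"dp":[0,0,-0.12],"spin":0},{"fingers":1,"dp":[0,0,-0.12],"spin":0},{"fingers":1,"dp":[0,0,-0.12],"spin":0}]'

```text
clock: 57.97
eef_pos: [0.6103, 0.2571, 0.2953]
tool_rot: [2.367, 2.065, 0.0]
wrist_force: [0.8, -0.1, -0.5]
gripper_width: 0.998
gripper_force: 0.0
```

>>> apply_moves --motion '[{"fingers":1,"dp":[-0.12,0,-0.1],"spin":0},{"fingers":1,"dp":[-0.15,0,0],"spin":0},{"fingers":1,"dp":[-0.15,0,0],"spin":0},{"fingers":1,"dp":[-0.15,0,0],"spin":0},{"fingers":1,"dp":[-0.15,0,0],"spin":0}]'

```text
clock: 58.38
eef_pos: [0.5854, 0.0773, 0.3193]
tool_rot: [2.366, 2.065, 0.001]
wrist_force: [0.8, 0.4, 0.5]
gripper_width: 0.997
gripper_force: 0.0
```

>>> apply_moves --motion '[{"fingers":1,"dp":[-0.15,0,0],"spin":0},{"fingers":1,"dp":[-0.15,0,0],"spin":0},{"fingers":1,"dp":[-0.15,0,0],"spin":0},{"fingers":1,"dp":[-0.12,0,0],"spin":0},{"fingers":1,"dp":[0,0,0],"spin":0}]'

```text
clock: 58.8
eef_pos: [0.566, -0.0668, 0.3191]
tool_rot: [2.37, 2.06, -0.001]
wrist_force: [0.0, 0.3, -0.0]
gripper_width: 1.001
gripper_force: 0.0
```

Run:
```python
from det import *
o=st(); t=cams.read_camera('top'); s=cams.read_camera('side')
c=np.zeros((600,800,3),np.uint8)
c[:500,:400]=cv2.resize(t[120:270,140:260],(400,500),interpolation=cv2.INTER_CUBIC)
c[:360,400:]=cv2.resize(s[170:314,120:280],(400,360),interpolation=cv2.INTER_CUBIC)
c[360:600,400:720]=cv2.resize(t,(320,240))
cv2.imwrite('pics/fin.png',c[:,:,::-1])
```

```text
t 58.8 p [ 0.566  -0.0668  0.3191] toolx [ 0.14   0.99  -0.001] tooly [ 0.99  -0.14   0.001] z [ 0.001 -0.001 -1.   ] q6 -0.09 w 1.001
```

View pics/fin.png

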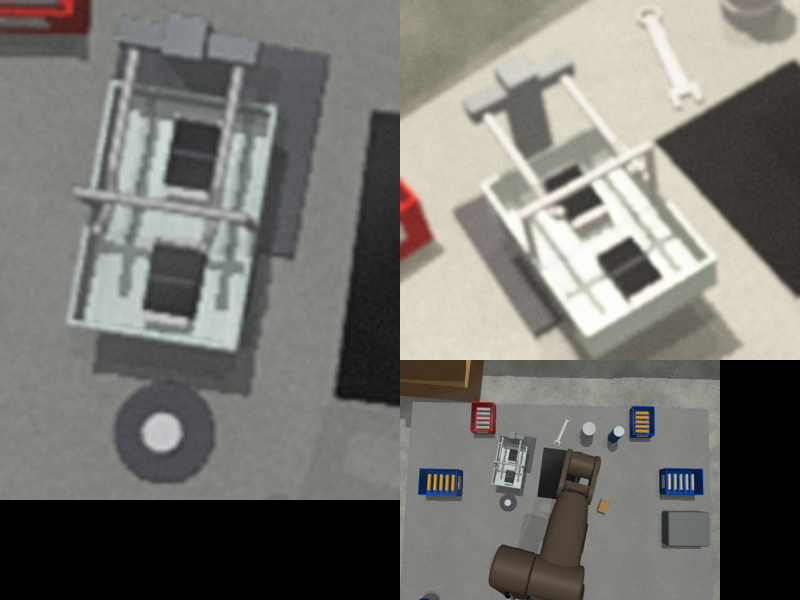

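The basket hangs level in both dips, with the bar at (165,202) in the crop. Both pad stacks are inside, no pads remain on the counter, and the disc and carton are undisturbed. I'm handing in.

```bash
python3 -c "
from h import *
print(order.close_job())"
```

```text
the job is handed in; nothing more can be done
None
```

I handed the job in at about 59 s: the basket hangs level in both dips with all six pads inside, and the clutch disc and carton were not touched; wrist force peaked at about 72 N in the readings, when one pad landed hard on the stack.

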